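# Turn the ceramic test tile over with the spatula

## Robot

A 7-joint arm with a two-finger parallel gripper is mounted at the origin on the work surface. World frame = base frame: x ahead of the robot, y to its left, z up, the work surface at z = 0. Lengths are in mm, angles in rad, forces in N, time in s.
With the tool pointing down it reaches from about 400 to 875 mm from the base axis. Payload 4.4 kg.
Tool frame: the origin (TCP) lies at the very end of the fingers, on their centre line; the grasp point (between the pads) lies 19 mm behind it; z points along the fingers, y is the line along which they close (so a half turn about z gives the same grasp; the last joint's range is limited). The gripper opens to 85 mm and grips with 20 to 120 N. Pads are 22 mm wide; open, the fingers measure 114 mm over their backs; the gripper's body (76 mm by 85 mm) begins 54 mm behind the grasp point. The pads swing forward as they close: fully open they stand 13 mm farther back than shut.
Start: joints at [-1.302, 0.628, 0.038, 1.517, -0.027, 0.996, -0.02], TCP at [213.554, 613.932, 231.313] pointing down, gripper open.
Joint ranges: [-3.06, 3.06], [-0.37, 2.12], [-1.25, 1.32], [0.18, 2.47], [-1.1, 4.24], [0.23, 1.98], [-2.94, 2.94]. Speed limits (rad/s): [2.57, 2.57, 3.14, 3.14, 3.14, 3.14, 3.14].

## Interface

Orientations are given as [roll, pitch, yaw] about the fixed x, y, z axes, in that order (R = Rz(yaw) Ry(pitch) Rx(roll)).
In Python, from cell import ctrl gives the robot as it stands.
- The arm moves only by the tool step_arm, never from a script. Its argument "series" is a list that holds one entry, the list of rows, each a list of 7 numbers: the turn, a rotation vector about the tool's x, y, z as a fraction of full scale, then the shift along the tool's x, y, z as a fraction of full scale, then the closure, from 0 (fully open) to 1 (shut). In form: [[[ax, ay, az, tx, ty, tz, gripper], ...]]. A call has 1 to 12 rows; each row shifts and turns the commanded pose from where the row before left it, along the tool's axes as they then stand; what a row does not reach is not made up. Full scale, the value 1, is 150 mm for a shift and 45 degrees for a turn. A row lasts 1/10 s, in which the tool goes at most 50 mm and 8.59 degrees, less where a joint would pass 70% of its speed; a pose out of reach is approached as far as the arm can. A call with a number of a shift or a turn outside -1 to 1 is refused whole. A call with a gripper value outside its range is refused whole. The fingers move at their own pace and stop on an object; the grip force is fixed at half the most. Time passes only in rows, so rows that do not move let the fingers close. It gives the time, the measured TCP pose, the force, the opening and the grip force at its end, in the units of the state.
- ctrl.read_state(): the state, without advancing time (a new reading comes with each control period).
- ctrl.get_image(name): name is "side" or "top" or "wrist"; returns a dict with "img" (384x512x3 uint8, red, green, blue), "fx", "fy", "cx", "cy" (pixels), "R" (3x3) and "t" (3): a world point X has camera coordinates R X + t. Camera axes: x right, y down, z forward; pixel columns grow to the right and rows downward; lengths in mm; the calibration is good to about 2 mm. The wrist camera is an equidistant fisheye: a pixel r from the principal point sees the ray r / f radians off the axis. A picture is of the moment at which its call begins. There is no depth.
- ctrl.finish_job(): hands the job in; it is judged then, once.
Trained networks look in a picture, given as the dict that the camera call returned (one of the last four; its "shot" number tells which), for a name from the list of things; names that differ only in an ending like _2 or _b are one class to them, and where a whole thing is asked for, a point or a joint stands for the part that bears it (a point fixed in the world has none). Each returns a list of dicts, best first, with "score" (0 to 1); they miss things now and then, are a little off and sometimes report something else, mostly with a low value. They report only what shows in the picture. A call takes as long as a camera call. They do not tell look-alikes from the thing itself.
- ctrl.recognise(picture, thing): "centre" ([column, row] in pixels, amid what is visible of it).
The state is a dict: "clock": time; "qpos": joint angles; "qd": joint speeds; "tau": joint torques, N m; "eef_pos": TCP position; "tool_rot": TCP orientation; "force": force on the tool from outside, world axes, zero at the start; "torque": the same for the moment, N m; "width": finger opening in mm; "gripper_force": force on a finger pad.
Only numpy, scipy, OpenCV 4.12 (cv2) and the standard library are available. Lean on these libraries where they do the work, as an engineer would, in place of code of your own. Each camera call takes 0.05 s, during which the arm holds its last target. There are 200 camera calls.

## Task

Take the spatula from its stand, slide its blade lightly along the raised mat and under the white ceramic tile, using the steel stop behind the tile to work it on, and flip the tile over with a quick turn of the wrist so that it lies flat on the mat, blue side up. Then lay the spatula back on its stand as you found it and let go. Press and push only gently, touch the tile with nothing but the spatula, and do not disturb the other things on the bench.

Things in the scene. Friction and masses are not known exactly. Their poses are not given: they have to be found in the camera images.
- station: White stand fixed to the bench, its height different each time; 240 mm along its x, 145 along y. Grippy black rubber mat on top, its surface 70 mm above the origin (on the vertical centre line). A steel stop 12 mm above the mat runs along the whole +y edge (inner face y = 64.5 mm); the other edges are open. The tile starts on the +x half; the -x half is free for it to land on.
- tile: Square ceramic tile, 80 x 80 x 10 mm, 84 to 156 g, white side up at the start. All edges are chamfered on both faces, 2.5 mm high and 6 mm wide, so a thin blade kept in touch with the mat wedges under, a blade carried 1 mm above it does not. Origin: centre of the blue face (below); z towards the white face; sides along x, y. Starts 4 to 18 mm off the steel stop, almost square to it.
- spatula: Its handle: x towards the blade, z up; origin below the grip. Black bar 16 mm wide (y), 18 high, x = -95 to 50, axis at z = 45. A 14 mm wide neck goes down from x = 50, z = 40 to x = 85, z = 0. Steel blade, slippery (friction 0.25), 56 wide, 1.5 thick, x = 85 to 175, underside at z = 0; but it is worn: bent at its root so that its tip is up to 11 mm too high or low, stiffly. 150 g; grip firmly.
- spatula_grip (a point): Point on the spatula's handle to hold it by, on the handle's axis: x = 0, z = 45 mm in the spatula's frame.
- spatula_stand: Grey stand fixed to the bench: plate 320 x 110 x 4 mm with two forks, at x = -80 mm (20 long) and x = 42 mm (12 long), whose seats 54 mm above the bench carry the handle between cheeks 32 mm apart and 16 mm high. Origin on the bench. When home, the spatula has the same x and y axes and its origin 18 mm above this one; the blade hangs free.
- stand_home (a point): Where the spatula's grip point lies when the spatula is home on its stand: 63 mm above the stand's origin.
- amber_bottle: Amber glass bottle with white cap, 68 mm across, 130 mm tall. Leave alone. Origin under its centre.
- beaker: Glass beaker, 68 mm across, 85 mm tall. Leave alone. Origin under its centre.
- tube_rack: Green tube rack with red-capped tubes, 80 x 200 mm, 77 mm tall. Leave alone. Origin under its centre.
- tip_box: Blue box of pipette tips, 85 x 120 mm, 56 mm tall. Leave alone. Origin under its centre.
- pink_jar: Pink jar with white cap, 72 mm across, 100 mm tall. Leave alone. Origin under its centre.
- red_cap: Red screw cap, 28 mm across, 16 mm tall, on the bench. Leave alone. Origin under its centre.
- marker: Black marker pen, 130 x 12 x 12 mm, lying on the bench. Leave alone. Origin under its centre.
Mind the look-alikes: they are no part of the job. There is more than one size of the tile; the one meant has the size given above.

How it is judged (in metres and radians):
On the way, in this order (a step that is already met when the one before it is completed fails the run):
1. the blade is under the tile, at least to the tile's middle (x of tile in the frame of spatula between 0.085 and 0.165 m and y of tile in the frame of spatula between -0.03 and 0.03 m and z of tile in the frame of spatula between -0.016 and 0.026 m and contact force between spatula and tile above 0.1 N and angle between tile's own z axis and vertical below 0.4 rad), for 0.1 s.
2. the spatula, turning quickly (faster than 0.6 rad/s), tips the tile up (angle between spatula's own z axis and vertical above 0.4 rad and angular speed of spatula above 0.6 rad/s and angle between tile's own z axis and vertical above 0.25 rad).
3. the tile lies flat on the mat, blue side up (angle between tile's own z axis and vertical above 3.05 rad and z of tile in the frame of station below 0.084 m and linear speed of tile below 0.03 m/s), for 0.2 s.
At the end, for the whole second after the job is handed in: The tile lies still and flat (within 5 degrees) on the station's mat, blue side up; the spatula is released and still on its stand, level, its grip point within 25 mm of its home and its direction within 11 degrees of the stand's (angle between tile's own z axis and vertical above 3.05 rad and z of tile in the frame of station between 0.076 and 0.084 m and x of tile in the frame of station between -0.12 and 0.12 m and y of tile in the frame of station between -0.0725 and 0.0725 m and linear speed of each of tile, spatula below 0.02 m/s and distance between spatula_grip and stand_home below 0.025 m and angle between spatula's own z axis and vertical below 0.1 rad and angle between the x axis of spatula and the x axis of spatula_stand, either way round below 0.2 rad); the robot touches nothing.
It fails at once if the spatula is pressed on the station with more than 8 N (contact force between spatula and station above 8 N).
It fails at once if the spatula is pushed against the tile with more than 10 N (contact force between spatula and tile above 10 N).
It fails at once if the gripper or arm touches the tile (contact force between any of the fingers, the arm and tile above 0.3 N).
It fails at once if another thing on the bench is moved by more than 20 mm (distance of any of amber_bottle, beaker, tube_rack, tip_box, pink_jar, red_cap, marker from where it was at the start of the episode above 0.02 m).
It also fails if it takes over 72 s, if anything falls off the work surface, if the arm or the gripper's body presses on something with over 40 N, if the wrist force passes 120 N, or if a joint passes its speed limit or range.

## Working session

There is one attempt and no reset: what is moved stays moved. The work goes in short steps, Python scripts to look and compute and a tool call to move; the robot and the scene stay as the last step left them, time stands still between calls to the robot, and variables do not carry over. Pictures are saved under pics/ and viewed, at most 10 in all, crops included, and the job is handed in when it is done.

Besides the shell and the picture viewer there is one more tool, called after ">>>" as name(argument=value, ...) on one line, values as JSON. step_arm: Moves the arm, as the interface text tells. Shift numbers are shares of 150 mm and turn numbers shares of 45 degrees, none past 1 either way. Its arguments: {"type":"object","properties":{"series":{"type":"array","items":{"type":"array","items":{"type":"array","items":{"type":"number","minimum":-1,"maximum":1}}}}},"required":["series"]}

```bash
ls; mkdir -p pics
python3 - <<'E'
from cell import ctrl
import cv2
s=ctrl.read_state(); print(s)
for n in ["side","top"]:
    p=ctrl.get_image(n); cv2.imwrite(f"pics/{n}0.png",p["img"][:,:,::-1])
    print(n,p["fx"],p["fy"],p["cx"],p["cy"],p["R"],p["t"],p["shot"])
    for th in ["station","tile","spatula","spatula_stand","amber_bottle","beaker","tube_rack","tip_box","pink_jar","red_cap","marker"]:
        print(th,[(r["centre"],round(r["score"],2)) for r in ctrl.recognise(p,th)][:3])
E
```

```text
pics
{'clock': 0.0, 'qpos': array([-1.3017753 ,  0.62931714,  0.03842628,  1.51839806, -0.02698623,
        0.99628719, -0.01999701]), 'qd': array([ 0.00058784,  0.00082928,  0.000994  , -0.0011919 ,  0.00029065,
       -0.00064826,  0.00083026]), 'tau': array([ 9.69634166e-04, -5.63410771e+01,  1.22617912e+00, -1.93439448e+01,
        1.09073496e-02,  1.04181049e-02,  2.26327688e-05]), 'eef_pos': array([213.34964803, 613.31593731, 230.39797533]), 'tool_rot': array([-3.13970068e+00,  2.63940170e-05,  2.80679414e+00]), 'force': array([ 0.03068871,  1.00296471, -1.11241598]), 'torque': array([-0.00132073, -0.04613496,  0.03897326]), 'gripper_force': 0.0, 'width': 85.58632520872588}
side 360.24932800039056 360.24932800039056 253.77432319603062 181.74611639986642 [[ 0.93175812 -0.36305589  0.00415146]
 [-0.19791072 -0.51744396 -0.83251612]
 [ 0.30439803  0.77488203 -0.55398526]] [-560.75891416  173.78406591  835.58930728] 1
station [([221.1, 168.3], 0.72)]
tile [([259.0, 134.9], 0.79), ([258.8, 207.9], 0.69), ([248.6, 149.9], 0.68)]
spatula [([231.8, 247.6], 0.65)]
spatula_stand [([235.4
[... 364 characters left out ...]
191.2619610377151 [[-0.01480301 -0.99981736 -0.01208815]
 [-0.99824115  0.0154716  -0.05722969]
 [ 0.05740626  0.01121972 -0.99828785]] [7.24100543e-01 5.61854927e+02 1.22833689e+03] 2
station [([201.6, 194.3], 0.67), ([334.3, 130.0], 0.51)]
tile [([197.0, 165.2], 0.95), ([142.1, 134.0], 0.91), ([257.8, 176.4], 0.85)]
spatula [([297.1, 220.7], 0.84), ([196.4, 166.6], 0.36)]
spatula_stand [([328.3, 219.8], 0.82)]
amber_bottle [([331.8, 128.9], 0.61)]
beaker [([275.5, 122.7], 0.93)]
tube_rack [([208.9, 124.0], 0.94), ([159.5, 241.2], 0.24)]
tip_box [([131.0, 185.7], 0.62), ([371.5, 162.5], 0.17)]
pink_jar [([155.4, 241.5], 0.81)]
red_cap [([296.2, 143.1], 0.63)]
marker [([369.1, 161.8], 0.69)]
```

Run:
```python
import cv2
a=cv2.imread("pics/top0.png")[95:275,100:400]; cv2.imwrite("pics/top0c.png",cv2.resize(a,(800,480),interpolation=cv2.INTER_CUBIC))
a=cv2.imread("pics/side0.png")[90:330,110:410]; cv2.imwrite("pics/side0c.png",cv2.resize(a,(750,600),interpolation=cv2.INTER_CUBIC))
```

```text
(no output)
```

View pics/top0c.png

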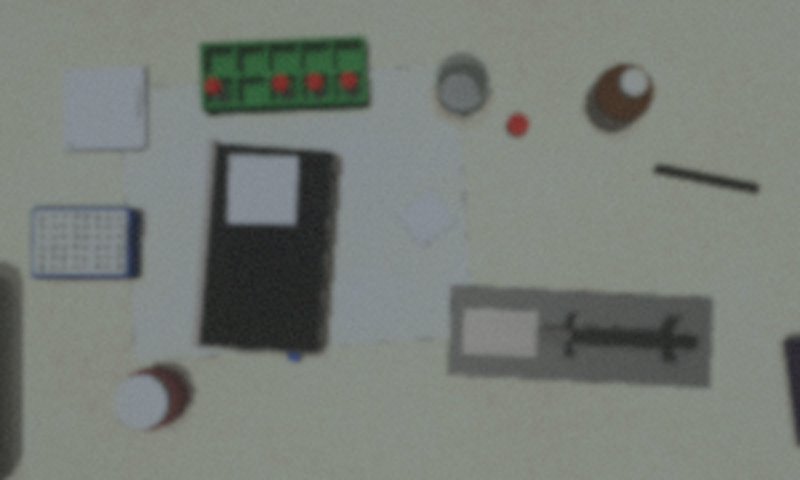

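View pics/side0c.png

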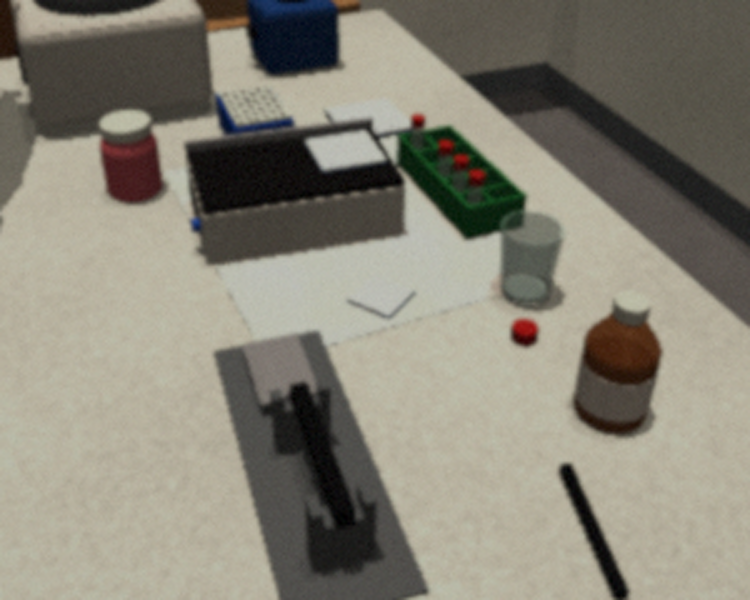

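Top: station mat at crop (200–340,145–352) with the tile near its top, stop on the left (+y world). The stand is at the lower right with the blade pointing left (+y). The other tiles are lookalikes: a larger white one at upper left and a small one at (430,215). The side view agrees. Now I fit poses from the corners.

```bash
cat > h.py <<'E'
import numpy as np
from cell import ctrl
from scipy.optimize import least_squares
from scipy.spatial.transform import Rotation as Ro
def proj(p,X):
    c=np.asarray(X,float)@np.array(p["R"]).T+p["t"]
    return np.c_[p["fx"]*c[:,0]/c[:,2]+p["cx"],p["fy"]*c[:,1]/c[:,2]+p["cy"]]
def fish(p,X):
    c=np.asarray(X,float)@np.array(p["R"]).T+p["t"]
    r=np.hypot(c[:,0],c[:,1]);th=np.arctan2(r,c[:,2])
    return np.c_[p["fx"]*th*c[:,0]/r+p["cx"],p["fy"]*th*c[:,1]/r+p["cy"]]
def onplane(p,uv,z,fisheye=False):
    R=np.array(p["R"]);C=-R.T@np.array(p["t"])
    a=(uv[0]-p["cx"])/p["fx"];b=(uv[1]-p["cy"])/p["fy"]
    if fisheye:
        th=np.hypot(a,b);d=np.array([np.sin(th)*a/th,np.sin(th)*b/th,np.cos(th)])
    else: d=np.array([a,b,1.])
    d=R.T@d; return C+d*(z-C[2])/d[2]
def T(pose,L):
    x,y,z,w=pose;c,s=np.cos(w),np.sin(w);L=np.asarray(L,float)
    return np.c_[x+c*L[:,0]-s*L[:,1],y+s*L[:,0]+c*L[:,1],z+L[:,2]]
def fit(obs,x0,zfix=None):
    def f(v):
        pose=[v[0],v[1],zfix if zfix is not None else v[3],v[2]]
        return np.concatenate([((proj if not fe else fish)(p,T(pose,L))-uv).ravel() for p,L,uv,fe in obs])
    r=least_squares(f,x0,loss="soft_l1");return r.x,r.fun.reshape(-1,2).round(1)
E
python3 - <<'E'
from h import *
t=ctrl.get_image("top");s=ctrl.get_image("side")
tc=lambda L:np.array(L)/(800/300)+[100,95]
sc=lambda L:np.array(L)/2.5+[110,90]
# station: local top corners
mt=[[120,72.5,82],[120,-72.5,70],[-120,-72.5,70],[-120,72.5,82]]
ms=[[-120,72.5,82],[120,72.5,82],[-120,-72.5,70],[120,-72.5,70]]
v,r=fit([(t,mt,tc([(213,145),(340,155),(325,352),(200,345)]),0),(s,ms,sc([(187,143),(370,123),(198,212),(403,180)]),0)],[500,130,0,0])
print("station",v,r.tolist())
z=v[3]+80
q=[onplane(t,c,z)for c in tc([(229,154),(299,155),(297,227),(227,226)])]
q=np.array(q);print("tile",q.mean(0),np.diff(q,axis=0).round(1).tolist())
a=v[2];d=q.mean(0)[:2]-v[:2];print("tile in st",np.cos(a)*d[0]+np.sin(a)*d[1],-np.sin(a)*d[0]+np.cos(a)*d[1])
# stand: x axis ~ +y
L=[[160,55,4],[160,-55,4],[-160,-55,4],[-160,55,4]]
v,r=fit([(t,L,tc([(450,373),(451,286),(712,298),(710,387)]),0)],[450,-150,1.57],0);print("stand",v,r.tolist())
for nm,c in [("beaker",(463,92)),("cap",(517,125)),("bottle",(625,85)),("jar",(143,402)),("blue",(295,357))]:
    print(nm,onplane(t,tc([c])[0],60 if nm!="cap" else 16).round(0))
E
```

```text
station [ 5.68776731e+02  1.39756632e+02 -8.60989355e-02  6.20050845e+00] [[0.5, -1.3], [-0.1, -1.2], [-0.2, 2.1], [-1.0, 1.5], [-2.2, 0.1], [0.0, -1.6], [0.5, 0.5], [1.3, 1.1]]
tile [636.86667886 145.89379532  86.20050845] [[-2.5, -81.2, 0.0], [-83.6, 3.1, 0.0], [2.4, 80.8, 0.0]]
tile in st 67.30997646906276 11.96966192254957
stand [ 462.12187748 -229.39092908    1.50873707] [[-1.0, 0.7], [0.2, -0.5], [0.4, -0.3], [0.2, 0.2]]
beaker [754. -89.  60.]
cap [ 721. -156.   16.]
bottle [ 759. -280.   60.]
jar [394. 292.  60.]
blue [444. 114.  60.]
```

```bash
cat > plan.py <<'E'
from h import *
def state():
    s=ctrl.read_state();return s
def plan(ways,grip,start=None,dig=3,pr=True,rs=None):
    """ways: list of (pos,rotation,n)"""
    s=ctrl.read_state()
    p,R=start if start else (np.array(s["eef_pos"]),Ro.from_euler("xyz",s["tool_rot"]))
    rows=[]
    for tp,TR,n in ways:
        p0=p;R0=R;rv=(R0.inv()*TR).as_rotvec()
        for k in range(1,n+1):
            Rk=R0*Ro.from_rotvec(rv*k/n);pk=p0+(np.array(tp,float)-p0)*k/n
            dt=R.inv().apply(pk-p)/150;dr=(R.inv()*Rk).as_rotvec()/(np.pi/4)
            row=[round(float(v),dig)for v in [*dr,*dt]]
            p=p+R.apply(np.array(row[3:])*150);R=R*Ro.from_rotvec(np.array(row[:3])*np.pi/4)
            rows.append(row+[grip])
    if pr:
        print("[["+",".join(str(r).replace(" ","") for r in rows)+"]]","n",len(rows))
    return p,R
E
python3 - <<'E'
from plan import *
D=lambda y:Ro.from_euler("xyz",[np.pi,0,y])
a=plan([((480,250,235),D(2.1),10)],0)
plan([((461,-249,200),D(1.509),12)],0,a)
E
```

```text
[[[-0.0,-0.0,0.09,-0.248,-0.171,-0.002,0],[-0.0,-0.0,0.09,-0.258,-0.153,-0.003,0],[-0.0,-0.0,0.09,-0.27,-0.134,-0.002,0],[-0.0,-0.0,0.09,-0.277,-0.115,-0.003,0],[-0.0,-0.0,0.09,-0.286,-0.095,-0.002,0],[-0.0,-0.0,0.09,-0.291,-0.074,-0.003,0],[-0.0,-0.0,0.09,-0.296,-0.054,-0.002,0],[-0.0,-0.0,0.09,-0.299,-0.033,-0.003,0],[-0.0,-0.0,0.09,-0.3,-0.012,-0.002,0],[-0.0,-0.0,0.09,-0.301,0.01,-0.003,0]]] n 10
[[[-0.0,-0.0,0.063,-0.234,-0.149,0.019,0],[-0.0,-0.0,0.062,-0.241,-0.137,0.02,0],[-0.0,-0.0,0.063,-0.248,-0.126,0.019,0],[-0.0,-0.0,0.063,-0.253,-0.113,0.02,0],[-0.0,-0.0,0.063,-0.258,-0.1,0.019,0],[-0.0,-0.0,0.062,-0.264,-0.088,0.02,0],[-0.0,-0.0,0.063,-0.267,-0.074,0.019,0],[-0.0,-0.0,0.063,-0.271,-0.061,0.02,0],[-0.0,-0.0,0.062,-0.273,-0.048,0.019,0],[-0.0,-0.0,0.063,-0.275,-0.034,0.02,0],[-0.0,-0.0,0.063,-0.277,-0.021,0.019,0],[-0.0,-0.0,0.062,-0.277,-0.007,0.019,0]]] n 12
```

>>> step_arm(series=[[[0,0,0.09,-0.25,-0.17,0,0],[0,0,0.09,-0.26,-0.15,0,0],[0,0,0.09,-0.27,-0.13,0,0],[0,0,0.09,-0.28,-0.115,0,0],[0,0,0.09,-0.285,-0.095,0,0],[0,0,0.09,-0.29,-0.075,0,0],[0,0,0.09,-0.295,-0.055,0,0],[0,0,0.09,-0.3,-0.033,0,0],[0,0,0.09,-0.3,-0.012,0,0],[0,0,0.09,-0.3,0.01,0,0]]])

```text
clock: 2.3
eef_pos: [481.9, 249.2, 231.6]
tool_rot: [3.141, -0.0, 2.097]
force: [1.3, -0.7, -0.6]
width: 85.6
gripper_force: 0.0
```

>>> step_arm(series=[[[0,0,0.063,-0.235,-0.15,0.02,0],[0,0,0.063,-0.24,-0.137,0.02,0],[0,0,0.063,-0.25,-0.126,0.02,0],[0,0,0.063,-0.253,-0.113,0.02,0],[0,0,0.063,-0.258,-0.1,0.02,0],[0,0,0.063,-0.264,-0.088,0.02,0],[0,0,0.063,-0.267,-0.074,0.02,0],[0,0,0.063,-0.271,-0.061,0.02,0],[0,0,0.063,-0.273,-0.048,0.02,0],[0,0,0.063,-0.275,-0.034,0.02,0],[0,0,0.063,-0.277,-0.021,0.02,0],[0,0,0.063,-0.277,-0.007,0.02,0]]])

```text
clock: 3.5
eef_pos: [461.3, -250.3, 195.4]
tool_rot: [3.141, -0.0, 1.504]
force: [1.0, 0.6, -0.3]
width: 85.6
gripper_force: 0.0
```

Run:
```python
from plan import *
import cv2
s=state();print(s["clock"],s["eef_pos"],s["tool_rot"],s["qpos"].round(2))
w=ctrl.get_image("wrist");cv2.imwrite("pics/w1.png",w["img"][:,:,::-1])
print({k:w[k] for k in w if k!="img"}, "cam", -np.array(w["R"]).T@w["t"])
for th in ["spatula","spatula_stand"]: print(th,[(r["centre"],round(r["score"],2)) for r in ctrl.recognise(w,th)][:2])
u=np.array([.062,.998])
g=np.array([462.1,-229.4])
for x in (-95,50): print(x,fish(w,[[*(g+u*x),72]]))
```

```text
3.5 [ 461.30427969 -250.26721194  195.38712742] [ 3.14090751e+00 -7.23560979e-05  1.50439792e+00] [ 0.17  0.53  0.4   1.91 -0.29  0.76  0.67]
{'fx': 297.3186396354542, 'fy': 297.3186396354542, 'cx': 254.9107631621593, 'cy': 190.6752463531703, 'R': array([[ 9.97785588e-01, -6.65117846e-02,  3.21318132e-04],
       [-6.31979328e-02, -9.46544235e-01,  3.16322672e-01],
       [-2.07350436e-02, -3.15642510e-01, -9.48651603e-01]]), 't': array([-475.51822809, -238.40314454,  276.96225046]), 'shot': 5} cam [ 465.14147317 -169.86562823  338.30579516]
spatula [([249.3, 82.7], 0.82)]
spatula_stand [([259.9, 150.8], 0.63)]
-95 [[256.14405843 251.36470399]]
50 [[255.60481282 105.70673641]]
```

View pics/w1.png

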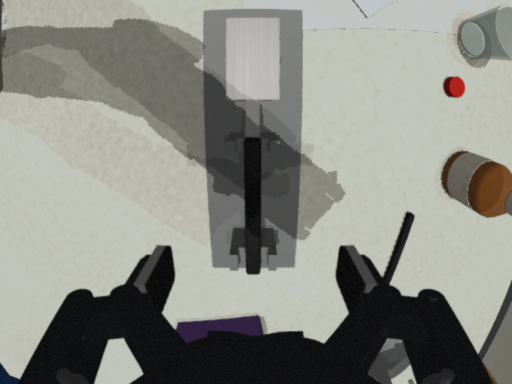

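The wrist view shows the handle from (253,138) to (253,273), the blade at rows 17–100 and plate corners at (204,11), (302,10), (299,267), (213,267). I fit the stand from those.

Run:
```python
from plan import *
w=ctrl.get_image("wrist")
L=[[160,55,4],[160,-55,4],[-160,-55,4],[-160,55,4]]
v,r=fit([(w,L,np.array([(204,11),(302,10),(299,267),(213,267)]),1)],[450,-230,1.57],0);print(v,r.tolist())
t=ctrl.get_image("top")
print("top pred",proj(t,T([v[0],v[1],0,v[2]],L)).round(0).tolist())
for nm,uv,z in [("handle rear",(253,273),72),("front",(253,138),72),("rear low",(253,273),54),("blade tip",(253,17),18),("blade root",(253,100),18),("bladetip L",(226,17),18),("R",(280,17),18),("rootL",(226,100),18),("rootR",(279,100),18)]:
    print(nm,onplane(w,uv,z,True).round(1))
```

```text
[ 459.81090114 -231.88791721    1.50970814] [[-0.5, -0.4], [0.6, -0.4], [-2.4, 0.2], [1.5, 0.8]]
top pred [[269.0, 236.0], [270.0, 203.0], [368.0, 207.0], [367.0, 241.0]]
handle rear [ 449.8 -353.1   72. ]
front [ 460.2 -210.4   72. ]
rear low [ 448.8 -365.4   54. ]
blade tip [468.7 -86.1  18. ]
blade root [ 462.2 -177.2   18. ]
bladetip L [440.3 -83.6  18. ]
R [497.1 -87.7  18. ]
rootL [ 433.6 -174.9   18. ]
rootR [ 489.8 -179.    18. ]
```

Plate centre isn't the origin. Forks, handle and blade all put the spatula origin at about (456.5, -259.5), yaw 1.50. I grip at spatula x = -22.

>>> step_arm(series=[[[0,0,0,-0.07,-0.01,0.15,0],[0,0,0,-0.07,-0.01,0.2,0],[0,0,0,-0.07,-0.008,0.25,0],[0,0,0,0,0,0.2,0],[0,0,0,0,0,0.13,0],[0,0,0,0,0,0.08,0],[0,0,0,0,0,0,0],[0,0,0,0,0,0,1],[0,0,0,0,0,0,1],[0,0,0,0,0,0,1],[0,0,0,0,0,0,1],[0,0,0,0,0,0,1]]])

```text
clock: 4.95
eef_pos: [455.5, -280.0, 44.5]
tool_rot: [3.14, 0.0, 1.506]
force: [0.1, 0.4, 2.5]
width: 15.3
gripper_force: 58.4
```

>>> step_arm(series=[[[0,0,0,0,0,0,1],[0,0,0,0,0,0,1],[0,0,0,0,0,0,1]]])

```text
clock: 5.25
eef_pos: [455.5, -280.0, 44.5]
tool_rot: [3.14, 0.0, 1.506]
force: [-0.8, -0.1, 5.1]
width: 15.3
gripper_force: 58.9
```

Run:
```python
from plan import *
import cv2
s=state();print(s["clock"],s["eef_pos"],s["tool_rot"],s["width"],s["gripper_force"],s["force"])
```

```text
5.25 [ 455.54361755 -279.97176299   44.50807389] [3.14037930e+00 1.80059579e-04 1.50577972e+00] 15.261637801335638 58.877856731414795 [-0.7730904  -0.05549055  5.14380984]
```

>>> step_arm(series=[[[0,0,0,0,0,-0.1,1],[0,0,0,0,0,-0.2,1],[0,0,0,0,0,-0.25,1],[0,0,0,0,0,-0.25,1],[0,0,0,0.14,0.12,-0.1,1],[0,0,0,0.19,0.2,0,1],[0,0,0,0.19,0.2,0,1],[0,0,0,0.19,0.2,0,1],[0,0,0,0.19,0.2,0.07,1],[0,0,0,0.16,0.1,0.06,1],[0,0,0,0,0,0,1],[0,0,0,0,0,0,1]]])

```text
clock: 6.45
eef_pos: [617.4, -130.2, 158.4]
tool_rot: [-3.139, 0.0, 1.508]
force: [-0.2, -1.0, -1.1]
width: 15.3
gripper_force: 58.7
```

Run:
```python
from plan import *
import cv2
s=state();print(s["clock"],s["eef_pos"],s["tool_rot"],s["width"],s["qpos"].round(2),s["force"],s["torque"])
w=ctrl.get_image("wrist");cv2.imwrite("pics/w2.png",cv2.resize(w["img"][:240,100:420,::-1],(800,600),interpolation=cv2.INTER_CUBIC))
np.savez("w2.npz",**{k:w[k] for k in w})
```

```text
6.45 [ 617.44863617 -130.21648792  158.36644463] [-3.13944693e+00  1.39107615e-04  1.50795280e+00] 15.297510808613488 [-0.07  0.72  0.39  1.65 -0.34  0.85  0.4 ] [-0.20764294 -0.99740108 -1.10894337] [-0.14540784  0.0080309  -0.03109763]
```

View pics/w2.png

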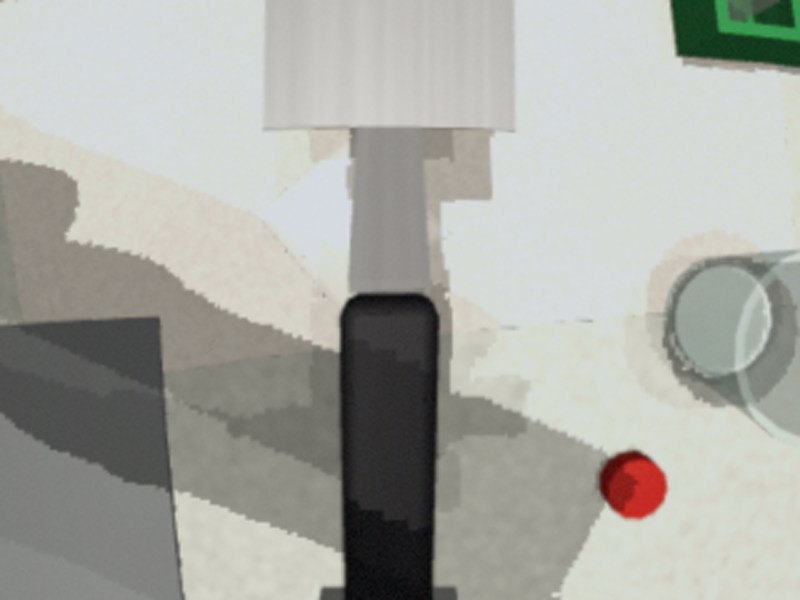

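Tip is out of view (crop: root edge at row 128, blade edges at columns 264–515, neck and handle below). I fit the bend from the blade edges at sub-pixel level.

Run:
```python
from plan import *
w=dict(np.load("w2.npz"));g=w["img"].astype(float).mean(2)
E=[]
for r in range(1,48):
    row=g[r-1:r+2].mean(0); d=np.gradient(row)
    for lo,hi,sd in ((199,212,1),(299,314,-1)):
        a=np.abs(d[lo:hi]);k=a.argmax();sl=slice(max(k-2,0),k+3);E.append((r,sd,lo+(a[sl]*np.arange(len(a))[sl]).sum()/a[sl].sum()))
E=np.array(E);print(E[::12].round(1).tolist())
# root edge row
d=np.abs(np.gradient(g[:,215:235].mean(1)));k=45+d[45:58].argmax();rr=(d[k-2:k+3]*np.arange(k-2,k+3)).sum()/d[k-2:k+3].sum();print("root row",rr)
s=state();p=s["eef_pos"];R=Ro.from_euler("xyz",s["tool_rot"])
xs=np.arange(0,91,2.)
def model(v):
    zr,b,y0,yaw,x0=v; out={}
    for sd in (1,-1):
        yy=-28*sd  # image left = world -x = tool -y
        P=np.c_[x0+xs*np.cos(b),y0+yy+yaw*xs,np.full_like(xs,zr)-xs*np.sin(b)]
        out[sd]=fish(w,p+R.apply(P))
    return out
def f(v):
    m=model(v);res=[]
    for sd in (1,-1):
        q=m[sd];o=E[E[:,1]==sd];i=np.argsort(q[:,1])
        res.append(np.interp(o[:,0],q[i,1],q[i,0])-o[:,2])
    res.append([(m[1][0,1]+m[-1][0,1])/2-rr])
    return np.concatenate(res)
for sol in [least_squares(f,[25,0,0,0,105],loss="soft_l1")]:
    J=sol.jac;c=np.sqrt(np.diag(np.linalg.inv(J.T@J)))*.3
    print("zroot(tool z),bend up rad,y0,yaw,x0",sol.x.round(4),c.round(4),np.abs(sol.fun).mean(),"tip up mm",90*np.sin(sol.x[1]))
```

```text
[[1.0, 1.0, 205.6], [7.0, 1.0, 205.5], [13.0, 1.0, 205.4], [19.0, 1.0, 205.2], [25.0, 1.0, 205.2], [31.0, 1.0, 205.1], [37.0, 1.0, 205.1], [43.0, 1.0, 205.1]]
root row 51.17527238275699
zroot(tool z),bend up rad,y0,yaw,x0 [ 2.594330e+01 -1.580000e-02 -1.285200e+00 -5.000000e-04  1.078146e+02] [0.2347 0.0128 0.039  0.0021 0.179 ] 0.05214782219445594 tip up mm -1.425472005575547
```

Run:
```python
from plan import *
import cv2
g=cv2.imread("pics/w1.png").astype(float).mean(2)
w=dict(fx=297.3186396,fy=297.3186396,cx=254.9107632,cy=190.6752464,R=np.array([[9.97785588e-01,-6.65117846e-02,3.21318132e-04],[-6.31979328e-02,-9.46544235e-01,3.16322672e-01],[-2.07350436e-02,-3.15642510e-01,-9.48651603e-01]]),t=np.array([-475.51822809,-238.40314454,276.96225046]))
def pk(d,lo,hi):
    k=lo+d[lo:hi].argmax();i=np.arange(k-2,k+3);return (d[i]*i).sum()/d[i].sum()
E=[]
for r in range(22,96):
    d=np.abs(np.gradient(g[r-1:r+2].mean(0)))
    for lo,hi,sd in ((219,233,1),(273,287,-1)): E.append((r,sd,pk(d,lo,hi)))
E=np.array(E)
d=np.abs(np.gradient(g[:,230:275].mean(1)));tr=pk(d,12,25)
d=np.abs(np.gradient(g[:,np.r_[230:242,266:275]].mean(1)));rr=pk(d,93,107)
print(E[::24].round(1).tolist(),tr,rr)
xs=np.arange(0,91,2.)
def f(v,full=True):
    zr,b,cx,cy,yaw=v;u=np.array([np.cos(yaw),np.sin(yaw)]);n=np.array([-u[1],u[0]]);res=[];q={}
    for sd in (1,-1):
        xy=np.array([cx,cy])+np.outer(xs*np.cos(b),u)+28*sd*n
        q[sd]=fish(w,np.c_[xy,zr+xs*np.sin(b)]);o=E[E[:,1]==sd];i=np.argsort(q[sd][:,1])
        res.append(np.interp(o[:,0],q[sd][i,1],q[sd][i,0])-o[:,2])
    for k,row in ((0,rr),(-1,tr)): res.append([5*((q[1][k,1]+q[-1][k,1])/2-row)])
    return np.concatenate(res)
s=least_squares(f,[18,0,460,-175,1.5],loss="soft_l1");print(s.x.round(3),np.abs(s.fun).mean(),"tip",90*np.sin(s.x[1]))
for z in (18,19.5):
    s2=least_squares(lambda v:f([z,*v]),[0,460,-175,1.5],loss="soft_l1");print(z,s2.x.round(3),2*s2.cost,"tip",90*np.sin(s2.x[0]))
```

```text
[[22.0, 1.0, 225.6], [34.0, 1.0, 225.6], [46.0, 1.0, 225.5], [58.0, 1.0, 225.6], [70.0, 1.0, 225.6], [82.0, 1.0, 226.0], [94.0, 1.0, 225.8]] 17.239981360671013 99.05995717344754
[ 2.01730e+01 -1.20000e-02  4.62243e+02 -1.73770e+02  1.50400e+00] 0.11684179577287 tip -1.0664895283999383
18 [ 1.80000e-02  4.62224e+02 -1.73844e+02  1.50400e+00] 5.059999691507006 tip 1.6031845644758995
19.5 [-3.00000e-03  4.62237e+02 -1.73793e+02  1.50400e+00] 3.904307311476029 tip -0.2678585034088321
```

Both fits give a nearly straight blade (tip 0 ± 2 mm). Next, a dry run of the roll about the blade's -x edge, just above the tile, to prove reach.

```bash
cat >> plan.py <<'E'
def base(yaw,pitchdown=0.,roll=0.):
    # tool: x along the blade, z down; pitchdown tips blade down; roll>0 turns the -x side down
    return Ro.from_euler("z",yaw)*Ro.from_euler("x",np.pi)*Ro.from_euler("x",-roll)*Ro.from_euler("y",-pitchdown)
PIV=np.array([150.,-28,26])  # blade's -x side edge near tile middle, tool frame
def flipways(yaw,piv,rolls):
    """piv: list of world pivot pts"""
    return [(np.array(P)-base(yaw,0,r).apply(PIV),base(yaw,0,r),1) for P,r in zip(piv,rolls)]
E
python3 - <<'E'
from plan import *
R=base(1.505);print(R.as_euler("xyz"),R.apply([0,0,1]),base(1.505,.1).apply([1,0,0]),base(1.505,0,1.5).apply([0,0,1]))
a=plan([((626.6,-8,137),R,6)],1)
P=np.array([626.6,-8,137])+R.apply(PIV);print(P)
r=np.deg2rad(8.4*np.arange(1,13))
b=plan(flipways(1.505,[P]*12,r),1,a);print(b[0],b[1].apply([0,0,1]))
E
```

```text
[3.14159265 0.         1.505     ] [ 1.22199691e-16 -8.05191350e-18 -1.00000000e+00] [ 0.06542039  0.99285118 -0.09983342] [ 0.99533661 -0.06558416 -0.0707372 ]
[[[-0.0,0.0,0.0,0.138,0.002,0.024,1],[-0.001,0.0,0.0,0.138,0.001,0.025,1],[0.0,0.001,0.001,0.138,0.002,0.024,1],[-0.0,-0.0,-0.0,0.138,0.001,0.024,1],[-0.0,0.0,-0.0,0.138,0.002,0.025,1],[-0.001,0.0,0.0,0.138,0.001,0.024,1]]] n 6
[608.52291583 143.51639854 111.        ]
[[[-0.186,0.0,0.0,-0.0,-0.027,-0.025,1],[-0.187,0.0,0.0,-0.0,-0.028,-0.026,1],[-0.187,0.0,0.0,-0.0,-0.027,-0.025,1],[-0.186,0.0,0.0,-0.001,-0.027,-0.026,1],[-0.187,0.0,0.0,0.0,-0.028,-0.025,1],[-0.187,0.0,0.0,0.0,-0.027,-0.025,1],[-0.186,0.0,0.0,0.0,-0.027,-0.026,1],[-0.187,0.0,0.0,0.001,-0.027,-0.025,1],[-0.187,0.0,0.0,-0.0,-0.028,-0.026,1],[-0.186,0.0,0.0,-0.0,-0.027,-0.025,1],[-0.187,0.0,0.0,-0.0,-0.027,-0.026,1],[-0.187,-0.0,0.0,-0.0,-0.028,-0.025,1]]] n 12
[567.94391302  -4.06260024 133.60707522] [ 0.98013214 -0.06454688  0.18754917]
```

>>> step_arm(series=[[[0,0,0,0.138,0.002,0.024,1],[0,0,0,0.138,0.002,0.024,1],[0,0,0,0.138,0.002,0.024,1],[0,0,0,0.138,0.002,0.024,1],[0,0,0,0.138,0.002,0.024,1],[0,0,0,0.138,0.002,0.024,1],[0,0,0,0,0,0,1],[-0.187,0,0,0,-0.027,-0.0255,1],[-0.187,0,0,0,-0.027,-0.0255,1],[-0.187,0,0,0,-0.027,-0.0255,1],[-0.187,0,0,0,-0.027,-0.0255,1],[-0.187,0,0,0,-0.027,-0.0255,1]]])

```text
clock: 7.7
eef_pos: [633.4, 3.3, 187.0]
tool_rot: [2.692, -0.02, 1.52]
force: [13.9, 11.1, 2.9]
width: 15.0
gripper_force: 59.6
```

>>> step_arm(series=[[[-0.187,0,0,0,-0.027,-0.0255,1],[-0.187,0,0,0,-0.027,-0.0255,1],[-0.187,0,0,0,-0.027,-0.0255,1],[0,0,0,0,0,0,1]]])

```text
clock: 8.1
eef_pos: [668.7, 12.1, 321.1]
tool_rot: [2.472, -0.007, 1.503]
force: [0.1, 0.7, -1.9]
width: 15.2
gripper_force: 59.7
```

Run:
```python
from plan import *
s=state();R=Ro.from_euler("xyz",s["tool_rot"]);print(s["clock"],s["eef_pos"],R.apply([0,0,1]),R.apply([1,0,0]),s["qpos"].round(2)," pivot",s["eef_pos"]+R.apply(PIV))
```

```text
8.1 [668.65502107  12.14745086 321.08835615] [ 0.61968554 -0.03646783 -0.7840025 ] [0.06790243 0.99766552 0.00726459] [-0.65  0.41  0.74  2.04 -1.1   0.23  0.9 ]  pivot [673.05880409 162.46576299 284.41395455]
```

Joints 5 and 6 ran into their limits, so this branch rolls only about 38°. The kinematics look like a Kinova Gen3. I check that model and search for an arm branch that allows the full roll.

```bash
cat > kin.py <<'E'
import numpy as np
from scipy.spatial.transform import Rotation as Ro
from scipy.optimize import least_squares
O=np.array([[0,0,156.43],[0,5.375,-128.38],[0,-210.38,-6.375],[0,6.375,-210.38],[0,-208.43,-6.375],[0,.175,-105.93],[0,-105.93,-.175]])
RX=np.array([np.pi]+[np.pi/2,-np.pi/2]*3)
LO=np.array([-3.06,-.37,-1.25,.18,-1.1,.23,-2.94]);HI=np.array([3.06,2.12,1.32,2.47,4.24,1.98,2.94])
def fk(q,tool=0.):
    p=np.zeros(3);R=np.eye(3)
    for i in range(7):
        p=p+R@O[i]; c,s=np.cos(RX[i]),np.sin(RX[i]);R=R@np.array([[1,0,0],[0,c,-s],[0,s,c]])
        c,s=np.cos(q[i]),np.sin(q[i]);R=R@np.array([[c,-s,0],[s,c,0],[0,0,1]])
    return p,R,p+R@[0,0,-tool]
E
python3 - <<'E'
from kin import *
D=[([-1.3017753,.62931714,.03842628,1.51839806,-.02698623,.99628719,-.01999701],[213.35,613.32,230.4],[-3.1397,0,2.80679]),
([.17,.53,.4,1.91,-.29,.76,.67],[461.3,-250.27,195.39],[3.1409,0,1.5044]),
([-.07,.72,.39,1.65,-.34,.85,.4],[617.45,-130.2,158.4],[-3.139,0,1.508]),
([-.65,.41,.74,2.04,-1.1,.23,.9],[668.66,12.15,321.1],[2.472,-.007,1.503])]
for q,p,e in D:
    P,R,_=fk(q);Rt=Ro.from_euler("xyz",e)
    print("offset in joint7 frame",(R.T@(np.array(p)-P)).round(1),"R7->tool",(Ro.from_matrix(R).inv()*Rt).as_euler("xyz").round(3))
E
```

```text
offset in joint7 frame [-137.9   -3.3 -117.3] R7->tool [-3.142 -0.    -1.571]
offset in joint7 frame [-102.7   40.7 -120.5] R7->tool [ 3.139e+00  1.000e-03 -1.574e+00]
offset in joint7 frame [-136.9   12.9 -128.8] R7->tool [ 3.134e+00  2.000e-03 -1.572e+00]
offset in joint7 frame [-154.6  -22.1 -194.6] R7->tool [ 3.140e+00 -1.000e-03 -1.573e+00]
```

Run:
```python
from kin import *
import kin
from cell import ctrl
s=ctrl.read_state()
D=[([-1.3017753,.62931714,.03842628,1.51839806,-.02698623,.99628719,-.01999701],[213.35,613.32,230.4],5),
([.17,.53,.4,1.91,-.29,.76,.67],[461.3,-250.27,195.39],1),
([-.07,.72,.39,1.65,-.34,.85,.4],[617.45,-130.2,158.4],1),
(s["qpos"],s["eef_pos"],5)]
O0=O.copy()
def setO(v):
    O[:]=0;O[0,2]=v[0];O[2,1]=-v[1];O[4,1]=-v[2];kin.O=O;return v[3]
def f(v):
    t=setO(v);return np.concatenate([w*(fk(q,t)[2]-p) for q,p,w in D])
r=least_squares(f,[285,420,314,300]);print(r.x.round(1),r.fun.reshape(4,3).round(1).tolist())
def setP(v):
    O[:]=0;O[0,2]=v[0];O[2,1]=-v[1];O[4,1]=-v[2];O[1,1]=v[4];O[3,1]=v[5];return v[3]
def f(v):
    t=setP(v);return np.r_[np.concatenate([w*(fk(q,t)[2]-p) for q,p,w in D]),v[4:]*.1]
r=least_squares(f,[285,420,314,300,0,0]);print(r.x.round(1),r.fun[:12].reshape(4,3).round(1).tolist())
```

```text
[410.4 502.4 420.4 349.4] [[-129.1, 31.6, 38.3], [3.2, 14.2, -6.2], [-10.5, 14.0, -0.2], [13.6, 13.3, -37.0]]
[335.3 559.1 382.1 348.8  12.1  16. ] [[0.5, -0.0, 0.6], [2.0, 1.4, -0.9], [-1.4, 2.2, -2.7], [-0.1, -0.4, 0.1]]
```

```bash
cat >> kin.py <<'E'
V=[335.3,559.1,382.1,348.8,12.1,16.]
O[:]=0;O[0,2]=V[0];O[2,1]=-V[1];O[4,1]=-V[2];O[1,1]=V[4];O[3,1]=V[5]
M=Ro.from_euler("xyz",[np.pi,0,-np.pi/2]).as_matrix()
def ik(p,R,q0,w=0.):
    def f(q):
        _,Rq,pt=fk(q,V[3]);e=Ro.from_matrix((Rq@M).T@R).as_rotvec()
        return np.r_[(pt-p)/100,e*3,w*(q-q0)]
    r=least_squares(f,np.clip(q0,LO+.01,HI-.01),bounds=(LO,HI),max_nfev=60,xtol=1e-6,ftol=1e-8)
    e=f(r.x);return r.x,np.linalg.norm(e[:3])*100,np.linalg.norm(e[3:6])/3
E
cat > search.py <<'E'
from kin import *
from plan import base
rng=np.random.default_rng(0)
piv0=np.array([608.5,143.5,90.])
for case in "AB":
  for roll in (0,30,60,80,90,100):
    Rb=base(1.505,0,np.deg2rad(roll));PV=np.array([150.,-28,26])
    Rt=Rb.as_matrix()
    p=piv0-Rb.apply(PV)
    if case=="B": Rt=Rt@np.diag([-1.,-1,1])
    sols=[]
    for k in range(30):
        q,ep,er=ik(p,Rt,rng.uniform(LO,HI))
        if ep<2 and er<.02: sols.append(q)
    S=np.array(sols)
    print(case,roll,len(sols), [x.round(2).tolist() for x in S[:3]])
E
time python3 search.py
```

```text
A 0 20 [[0.59, 1.07, -1.25, 1.67, 1.08, 1.24, -0.97], [-0.21, 0.75, 0.29, 1.69, -0.29, 0.74, 0.16], [-0.3, 0.78, 0.46, 1.7, -0.46, 0.77, 0.31]]
A 30 22 [[-0.23, 0.62, 0.22, 2.23, 3.39, 0.23, 2.74], [-0.01, 0.61, -0.1, 2.22, 2.61, 0.25, -2.72], [0.15, 0.63, -0.32, 2.22, 2.26, 0.33, -2.35]]
A 60 0 []
A 80 0 []
A 90 0 []
A 100 18 [[0.72, 2.05, -0.84, 2.43, 4.16, 1.98, -1.54], [0.72, 2.05, -0.84, 2.43, 4.16, 1.98, -1.54], [0.8, 2.12, -0.91, 2.43, 4.17, 1.85, -1.47]]
B 0 20 [[0.34, 0.81, -0.63, 1.68, 0.6, 0.86, 2.53], [-0.26, 0.77, 0.39, 1.7, -0.39, 0.76, -2.89], [0.56, 1.02, -1.15, 1.67, 1.01, 1.16, 2.21]]
B 30 17 [[0.67, 0.97, -1.24, 2.21, 1.84, 0.99, 1.4], [-0.33, 0.65, 0.37, 2.23, 3.71, 0.27, -0.74], [0.23, 0.64, -0.44, 2.22, 2.14, 0.39, 0.93]]
B 60 0 []
B 80 0 []
B 90 0 []
B 100 19 [[-0.94, 2.05, 0.65, 2.46, 1.98, 1.75, -1.52], [-0.79, 1.94, 0.53, 2.46, 1.98, 1.98, -1.4], [0.72, 2.05, -0.84, 2.43, 4.16, 1.98, 1.6]]
real	0m40.265s
user	0m40.095s
sys	0m0.304s
```

```bash
cat > search2.py <<'E'
from kin import *
from plan import base
q0=np.array([-.25,.75,.35,1.69,-.35,.75,.2])
def track(sgn,x,z,step=3):
    PV=np.array([150.,-28*sgn,26]);q=q0.copy();last=None
    for roll in range(0,112,step):
        Rb=base(1.505,0,sgn*np.deg2rad(roll));p=np.array([x,143.5,z])-Rb.apply(PV)
        q,ep,er=ik(p,Rb.as_matrix(),q)
        if ep>2 or er>.02: break
        last=roll,q.round(2).tolist()
    return last
for z in (85,120,150):
    for x in (608,560): print("-x flip",x,z,track(1,x,z))
for z in (85,110):
    for x in (560,600,640): print("+x flip",x,z,track(-1,x,z))
E
time python3 search2.py
```

```text
-x flip 608 85 (18, [-0.33, 0.67, 0.41, 2.03, -0.94, 0.27, 0.79])
-x flip 560 85 (18, [-0.34, 0.62, 0.41, 2.14, -1.1, 0.23, 0.96])
-x flip 608 120 (21, [-0.36, 0.6, 0.45, 2.06, -0.97, 0.26, 0.81])
-x flip 560 120 (21, [-0.39, 0.55, 0.46, 2.17, -1.1, 0.23, 0.96])
-x flip 608 150 (24, [-0.4, 0.54, 0.49, 2.09, -1.01, 0.24, 0.86])
-x flip 560 150 (21, [-0.43, 0.5, 0.52, 2.16, -0.94, 0.27, 0.8])
+x flip 560 85 (57, [-0.0, 1.23, 0.0, 0.92, -0.06, 1.98, -0.06])
+x flip 600 85 (51, [-0.01, 1.23, 0.01, 0.84, -0.06, 1.97, -0.06])
+x flip 640 85 (45, [-0.01, 1.22, 0.02, 0.77, -0.07, 1.93, -0.06])
+x flip 560 110 (54, [0.0, 1.16, -0.01, 0.97, -0.05, 1.95, -0.07])
+x flip 600 110 (51, [-0.01, 1.19, 0.01, 0.85, -0.07, 1.98, -0.06])
+x flip 640 110 (45, [-0.01, 1.2, 0.03, 0.76, -0.07, 1.97, -0.06])
real	0m7.074s
user	0m7.405s
sys	0m0.173s
```

The working branch allows up to about 57° toward +x but only 18–30° toward -x. New plan:
1. Slide under the tile, lift it and carry it to the -x half.
2. Roll +x side down quickly, with the tile's edge on the grippy mat.
3. Push it over toward +x with the blade edge.

First the arm has to come back.

Run:
```python
from plan import *
a=plan([((640,-50,260),base(1.505,.0),5),((620,-117,165),base(1.505,.05),4)],1,dig=2);print(a[0])
```

```text
[[[0.17,-0.0,-0.0,-0.09,-0.08,0.04,1],[0.17,-0.0,-0.0,-0.08,-0.06,0.06,1],[0.17,-0.01,-0.0,-0.09,-0.07,0.06,1],[0.17,0.0,-0.0,-0.08,-0.05,0.07,1],[0.17,0.0,-0.01,-0.09,-0.04,0.07,1],[0.0,-0.02,0.0,-0.11,-0.03,0.16,1],[0.0,-0.01,0.0,-0.11,-0.02,0.16,1],[0.0,-0.02,0.0,-0.11,-0.03,0.16,1],[0.0,-0.01,0.0,-0.11,-0.03,0.17,1]]] n 9
[ 619.83355864 -117.12147411  164.43414692]
```

>>> step_arm(series=[[[0.17,0,0,-0.09,-0.08,0.04,1],[0.17,0,0,-0.08,-0.06,0.06,1],[0.17,-0.01,0,-0.09,-0.07,0.06,1],[0.17,0,0,-0.08,-0.05,0.07,1],[0.17,0,-0.01,-0.09,-0.04,0.07,1],[0,-0.02,0,-0.11,-0.03,0.16,1],[0,-0.01,0,-0.11,-0.02,0.16,1],[0,-0.02,0,-0.11,-0.03,0.16,1],[0,-0.01,0,-0.11,-0.03,0.17,1],[0,0,0,0,0,0,1]]])

```text
clock: 9.1
eef_pos: [618.4, -116.8, 156.2]
tool_rot: [3.135, 0.047, 1.504]
force: [-1.1, -0.0, -2.1]
width: 15.4
gripper_force: 59.5
```

```bash
cat > r.py <<'E'
from plan import *
import sys
s=state();R=Ro.from_euler("xyz",s["tool_rot"])
print(round(s["clock"],2),s["eef_pos"].round(1),"x",R.apply([1,0,0]).round(3),"z",R.apply([0,0,1]).round(3),"tip",(s["eef_pos"]+R.apply([197,-1.3,26])).round(1),"q",s["qpos"].round(2),"F",s["force"].round(2),"M",s["torque"].round(2))
E
python3 r.py
python3 - <<'E'
from h import *
import cv2
t=ctrl.get_image("top");s=ctrl.get_image("side")
a=cv2.resize(t["img"][100:260,150:300,::-1],(520,555),interpolation=cv2.INTER_CUBIC)
cv2.imwrite("pics/t3.png",a)
print("tile",[(r["centre"],round(r["score"],2)) for r in ctrl.recognise(t,"tile")][:3],[(r["centre"],round(r["score"],2)) for r in ctrl.recognise(s,"tile")][:3])
E
```

```text
9.1 [ 618.4 -116.8  156.2] x [ 0.066  0.997 -0.047] z [ 0.003 -0.047 -0.999] tip [630.3  78.4 121. ] q [-0.38  0.86  0.9   1.68 -0.75  0.97  0.72] F [-1.12 -0.02 -2.05] M [0.   0.05 0.01]
tile [([140.7, 134.4], 0.75), ([198.0, 167.9], 0.58)] [([263.1, 207.2], 0.82), ([240.3, 146.7], 0.59), ([248.4, 136.2], 0.54)]
```

View pics/t3.png

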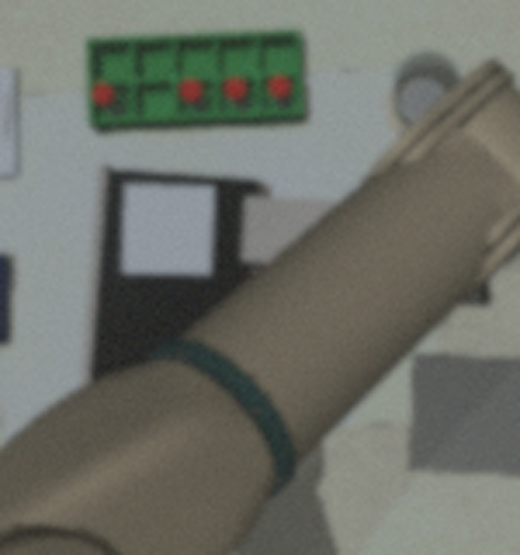

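Tile is unmoved (crop 120–215, 183–276) and the blade tip at (243,195–265) is lined up with it. I descend gently.

>>> step_arm(series=[[[0,0,0,0.003,0,0.06,1],[0,0,0,0.003,0,0.06,1],[0,0,0,0.003,0,0.06,1],[0,0,0,0.002,0,0.03,1],[0,0,0,0,0,0,1],[0,0,0,0,0,0,1]]])

```text
clock: 9.9
eef_pos: [623.3, -113.0, 127.9]
tool_rot: [3.127, 0.046, 1.511]
force: [-0.2, 0.0, -2.0]
width: 14.8
gripper_force: 59.6
```

```bash
python3 r.py
```

```text
9.9 [ 623.3 -113.   127.9] x [ 0.06   0.997 -0.046] z [ 0.011 -0.047 -0.999] tip [634.   82.3  92.8] q [-0.37  0.89  0.87  1.69 -0.78  0.92  0.74] F [-0.24  0.03 -1.96] M [-0.02  0.03 -0.01]
```

>>> step_arm(series=[[[0,0,0,0.001,0,0.016,1],[0,0,0,0.001,0,0.016,1],[0,0,0,0.001,0,0.016,1],[0,0,0,0,0,0,1]]])

```text
clock: 10.3
eef_pos: [623.2, -112.6, 120.3]
tool_rot: [3.128, 0.046, 1.511]
force: [0.0, -0.6, -1.7]
width: 15.2
gripper_force: 59.6
```

>>> step_arm(series=[[[0,0,0,0,0,0.01,1],[0,0,0,0,0,0.01,1],[0,0,0,0,0,0,1]]])

```text
clock: 10.6
eef_pos: [623.3, -112.9, 117.5]
tool_rot: [3.128, 0.046, 1.511]
force: [-0.1, -0.0, -1.2]
width: 14.8
gripper_force: 59.6
```

>>> step_arm(series=[[[0,0,0,0,0,0.01,1],[0,0,0,0,0,0,1]]])

```text
clock: 10.8
eef_pos: [623.3, -112.9, 116.1]
tool_rot: [3.128, 0.046, 1.511]
force: [0.0, -0.5, -1.3]
width: 14.9
gripper_force: 59.6
```

```bash
python3 r.py
```

```text
10.8 [ 623.3 -112.9  116.1] x [ 0.06   0.997 -0.046] z [ 0.011 -0.047 -0.999] tip [634.   82.4  81. ] q [-0.36  0.9   0.86  1.7  -0.8   0.9   0.75] F [ 0.01 -0.5  -1.31] M [ 0.04  0.01 -0.01]
```

>>> step_arm(series=[[[0,0,0,0,0,0.008,1],[0,0,0,0,0,0,1]]])

```text
clock: 11.0
eef_pos: [623.3, -113.0, 114.9]
tool_rot: [3.127, 0.046, 1.511]
force: [-1.1, 0.6, -1.4]
width: 14.6
gripper_force: 59.6
```

>>> step_arm(series=[[[0,0,0,0,0,0.008,1],[0,0,0,0,0,0,1]]])

```text
clock: 11.2
eef_pos: [623.3, -113.1, 113.7]
tool_rot: [3.128, 0.046, 1.511]
force: [-0.4, 0.4, -2.2]
width: 14.8
gripper_force: 59.6
```

```bash
python3 r.py
```

```text
11.2 [ 623.3 -113.1  113.7] x [ 0.06   0.997 -0.046] z [ 0.011 -0.047 -0.999] tip [634.1  82.2  78.6] q [-0.36  0.91  0.85  1.7  -0.8   0.89  0.76] F [-0.35  0.43 -2.21] M [0.02 0.07 0.02]
```

>>> step_arm(series=[[[0,0,0,0,0,0.007,1],[0,0,0,0,0,0,1]]])

```text
clock: 11.4
eef_pos: [623.5, -113.2, 112.8]
tool_rot: [3.127, 0.046, 1.511]
force: [-0.4, -1.0, -1.5]
width: 15.0
gripper_force: 59.7
```

>>> step_arm(series=[[[0,0,0,0,0,0.007,1],[0,0,0,0,0,0,1]]])

```text
clock: 11.6
eef_pos: [623.5, -113.4, 111.9]
tool_rot: [3.127, 0.046, 1.511]
force: [-0.3, 0.0, 0.6]
width: 14.9
gripper_force: 59.9
```

>>> step_arm(series=[[[0,0,0,0,0,0.007,1],[0,0,0,0,0,0,1]]])

```text
clock: 11.8
eef_pos: [623.6, -113.6, 110.9]
tool_rot: [3.127, 0.046, 1.511]
force: [0.1, -1.7, 1.7]
width: 15.1
gripper_force: 60.1
```

```bash
python3 r.py
```

```text
11.8 [ 623.6 -113.6  110.9] x [ 0.06   0.997 -0.046] z [ 0.012 -0.047 -0.999] tip [634.4  81.7  75.8] q [-0.36  0.91  0.85  1.7  -0.81  0.89  0.76] F [ 0.15 -1.67  1.74] M [0.18 0.08 0.05]
```

>>> step_arm(series=[[[0,0,0,0.02,0,-0.004,1],[0,0,0,0.027,0,-0.0013,1],[0,0,0,0.027,0,-0.0013,1],[0,0,0,0.027,0,-0.0013,1],[0,0,0,0,0,0,1]]])

```text
clock: 12.3
eef_pos: [624.5, -96.4, 111.0]
tool_rot: [3.128, 0.045, 1.513]
force: [0.5, 0.2, 0.8]
width: 15.1
gripper_force: 59.9
```

```bash
python3 r.py
```

```text
12.3 [624.5 -96.4 111. ] x [ 0.058  0.997 -0.045] z [ 0.011 -0.045 -0.999] tip [635.   98.9  76.2] q [-0.38  0.91  0.85  1.71 -0.81  0.89  0.74] F [0.53 0.21 0.77] M [ 0.61  0.02 -0.06]
```

>>> step_arm(series=[[[0,0,0,0.027,0,-0.0013,1],[0,0,0,0.027,0,-0.0013,1],[0,0,0,0.02,0,-0.001,1],[0,0,0,0,0,0,1]]])

```text
clock: 12.7
eef_pos: [625.1, -86.0, 111.1]
tool_rot: [3.128, 0.045, 1.512]
force: [0.7, 1.3, 0.5]
width: 14.9
gripper_force: 60.0
```

>>> step_arm(series=[[[0,0,0,0.02,0,-0.001,1],[0,0,0,0.02,0,-0.001,1],[0,0,0,0.02,0,-0.001,1],[0,0,0,0,0,0,1]]])

```text
clock: 13.1
eef_pos: [625.7, -77.5, 111.2]
tool_rot: [3.127, 0.046, 1.511]
force: [0.1, -1.5, 1.9]
width: 14.7
gripper_force: 60.0
```

```bash
python3 r.py
```

```text
13.1 [625.7 -77.5 111.2] x [ 0.059  0.997 -0.046] z [ 0.012 -0.047 -0.999] tip [636.4 117.8  76.2] q [-0.42  0.91  0.86  1.71 -0.81  0.89  0.71] F [ 0.12 -1.5   1.95] M [ 0.13 -0.07 -0.07]
```

>>> step_arm(series=[[[0,0,0,0.02,0,-0.001,1],[0,0,0,0.02,0,-0.001,1],[0,0,0,0.02,0,-0.001,1],[0,0,0,0,0,0,1]]])

```text
clock: 13.5
eef_pos: [626.2, -68.0, 111.1]
tool_rot: [3.128, 0.045, 1.512]
force: [0.6, -0.8, 0.1]
width: 15.4
gripper_force: 60.0
```

>>> step_arm(series=[[[0,0,0,0.02,0,-0.001,1],[0,0,0,0.02,0,-0.001,1],[0,0,0,0,0,0,1]]])

```text
clock: 13.8
eef_pos: [626.5, -62.0, 111.1]
tool_rot: [3.128, 0.045, 1.512]
force: [1.0, -0.8, 1.0]
width: 15.2
gripper_force: 60.0
```

```bash
python3 r.py;python3 - <<'E'
from h import *
import cv2
t=ctrl.get_image("side")
a=cv2.resize(t["img"][115:215,180:300,::-1],(720,600),interpolation=cv2.INTER_CUBIC)
cv2.imwrite("pics/t4.png",a)
E
```

```text
13.8 [626.5 -62.  111.1] x [ 0.059  0.997 -0.045] z [ 0.011 -0.046 -0.999] tip [637.1 133.4  76.2] q [-0.44  0.91  0.86  1.71 -0.81  0.89  0.69] F [ 0.96 -0.85  0.99] M [ 0.29 -0.04 -0.08]
```

View pics/t4.png

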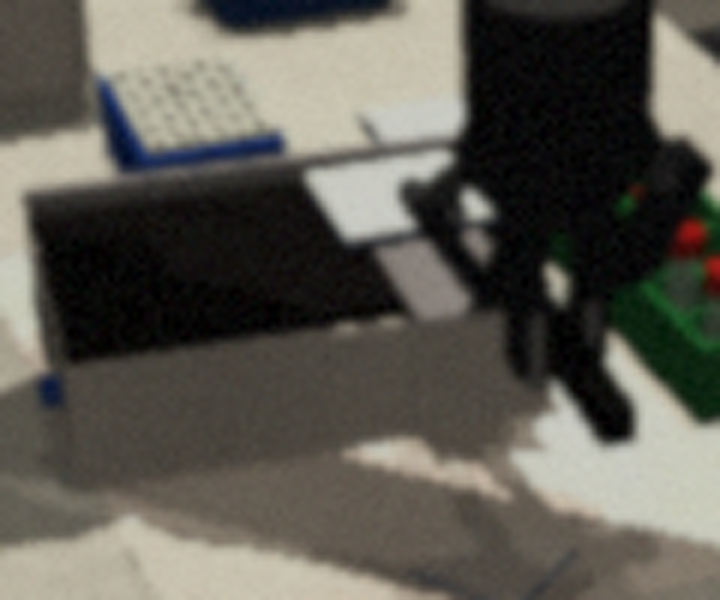

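Tile's left corners at (303,172) and (350,245): its far edge is at the stop and the blade is entering under it. I continue.

>>> step_arm(series=[[[0,0,0,0.02,0,-0.001,1],[0,0,0,0.02,0,-0.001,1],[0,0,0,0.02,0,-0.001,1],[0,0,0,0.02,0,-0.001,1],[0,0,0,0,0,0,1]]])

```text
clock: 14.35
eef_pos: [627.2, -50.0, 111.2]
tool_rot: [3.128, 0.045, 1.512]
force: [0.7, 0.9, 1.4]
width: 14.7
gripper_force: 60.0
```

>>> step_arm(series=[[[0,0,0,0.02,0,-0.001,1],[0,0,0,0.02,0,-0.001,1],[0,0,0,0.02,0,-0.001,1],[0,0,0,0.02,0,-0.001,1],[0,0,0,0,0,0,1]]])

```text
clock: 14.85
eef_pos: [627.9, -38.0, 111.2]
tool_rot: [3.128, 0.045, 1.512]
force: [1.0, -0.1, -0.2]
width: 14.8
gripper_force: 60.0
```

```bash
python3 r.py;python3 - <<'E'
from h import *
import cv2
t=ctrl.get_image("side")
a=cv2.resize(t["img"][115:215,180:300,::-1],(720,600),interpolation=cv2.INTER_CUBIC)
cv2.imwrite("pics/t5.png",a)
for uv in ((238.3,155.8),(230.5,143.7)): print(onplane(t,uv,86).round(0))
E
```

```text
14.85 [627.9 -38.  111.2] x [ 0.059  0.997 -0.045] z [ 0.011 -0.046 -0.999] tip [638.5 157.3  76.3] q [-0.48  0.91  0.87  1.71 -0.81  0.9   0.65] F [ 0.99 -0.1  -0.19] M [ 0.32 -0.08 -0.09]
[598. 116.  86.]
[600. 197.  86.]
```

View pics/t5.png

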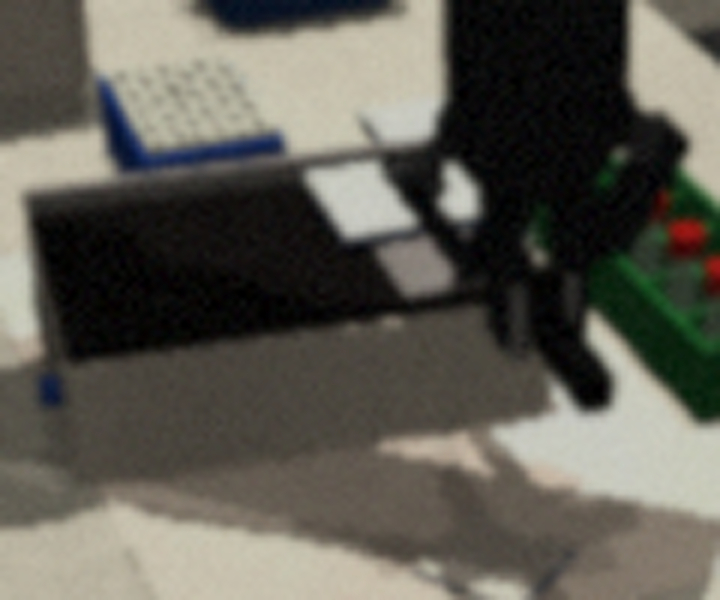

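Tile stays put while the blade slides in (tip now at its middle). 32 mm more.

>>> step_arm(series=[[[0,0,0,0.022,0,-0.001,1],[0,0,0,0.022,0,-0.001,1],[0,0,0,0.022,0,-0.001,1],[0,0,0,0.022,0,-0.001,1],[0,0,0,0.022,0,-0.001,1],[0,0,0,0,0,0,1]]])

```text
clock: 15.5
eef_pos: [628.9, -21.6, 111.3]
tool_rot: [3.127, 0.045, 1.512]
force: [-0.2, -0.3, 0.8]
width: 15.2
gripper_force: 60.0
```

>>> step_arm(series=[[[0,0,0,0.022,0,-0.001,1],[0,0,0,0.022,0,-0.001,1],[0,0,0,0.022,0,-0.001,1],[0,0,0,0.022,0,-0.001,1],[0,0,0,0,0,0,1]]])

```text
clock: 16.0
eef_pos: [629.8, -8.5, 111.3]
tool_rot: [3.127, 0.046, 1.512]
force: [0.3, -2.3, 0.6]
width: 15.4
gripper_force: 60.0
```

```bash
python3 r.py
cat > search3.py <<'E'
from kin import *
from plan import *
q=state()["qpos"];Rt=base(1.512,-.05)
def go(p,R,q,tag):
    q,ep,er=ik(np.array(p,float),R.as_matrix(),q,.02);print(tag,round(ep,1),round(er,3),q.round(2).tolist());return q
# lift, carry, roll
q=go([628,-8,150],base(1.512,-.05),q,"lift")
for x in (590,550,510): q=go([x,-8,150],base(1.512,-.05),q,x)
P=np.array([510,-8,112.])+base(1.512,0,0).apply([150,28,26]);print(P)
for r in range(-8,-60,-8): q=go(P-base(1.512,0,np.deg2rad(r)).apply([150,28,26]),base(1.512,0,np.deg2rad(r)),q,r)
E
python3 search3.py
```

```text
16.0 [629.8  -8.5 111.3] x [ 0.059  0.997 -0.046] z [ 0.012 -0.046 -0.999] tip [640.4 186.8  76.3] q [-0.53  0.92  0.87  1.71 -0.82  0.9   0.6 ] F [ 0.25 -2.32  0.6 ] M [ 0.   -0.04 -0.11]
lift 0.0 0.0 [-0.48, 0.85, 0.86, 1.68, -0.81, 1.01, 0.63]
590 0.0 0.0 [-0.5, 0.81, 0.86, 1.79, -0.81, 0.95, 0.67]
550 0.0 0.0 [-0.53, 0.76, 0.87, 1.9, -0.82, 0.89, 0.72]
510 0.0 0.0 [-0.55, 0.71, 0.87, 2.0, -0.83, 0.83, 0.76]
[546.76598424 140.09545031  86.        ]
-8 0.0 0.0 [-0.54, 0.85, 0.87, 1.89, -0.76, 0.95, 0.67]
-16 0.0 0.0 [-0.51, 0.92, 0.88, 1.75, -0.68, 1.14, 0.59]
-24 0.0 0.0 [-0.46, 0.99, 0.86, 1.6, -0.62, 1.33, 0.53]
-32 0.0 0.0 [-0.42, 1.06, 0.84, 1.46, -0.58, 1.51, 0.49]
-40 0.0 0.0 [-0.37, 1.14, 0.82, 1.31, -0.54, 1.68, 0.45]
-48 0.0 0.0 [-0.32, 1.22, 0.8, 1.16, -0.52, 1.85, 0.42]
-56 0.0 0.0 [-0.21, 1.26, 0.57, 1.0, -0.38, 1.98, 0.27]
```

>>> step_arm(series=[[[0,0.01,0,0,0,0,1],[0,0.02,0,0,0,-0.004,1],[0,0.025,0,0,0,-0.007,1],[0,0.025,0,0,0,-0.01,1],[0,0.025,0,0,0,-0.013,1],[0,0.02,0,0,0,-0.015,1],[0,0,0,0,0,-0.015,1],[0,0,0,0,0,-0.013,1],[0,0,0,0,0,-0.007,1],[0,0,0,0,0,0,1]]])

```text
clock: 17.0
eef_pos: [629.5, -9.3, 124.1]
tool_rot: [3.127, -0.052, 1.513]
force: [-0.0, 0.3, -2.9]
width: 14.7
gripper_force: 59.4
```

```bash
python3 r.py;python3 - <<'E'
from h import *
import cv2
t=ctrl.get_image("side")
a=cv2.resize(t["img"][105:205,180:300,::-1],(720,600),interpolation=cv2.INTER_CUBIC)
cv2.imwrite("pics/t6.png",a)
E
```

```text
17.0 [629.5  -9.3 124.1] x [0.058 0.997 0.052] z [ 0.017  0.051 -0.999] tip [640.  188.5 108.4] q [-0.46  0.88  0.82  1.71 -0.85  0.94  0.67] F [-0.01  0.31 -2.89] M [-0.41  0.05  0.02]
```

View pics/t6.png

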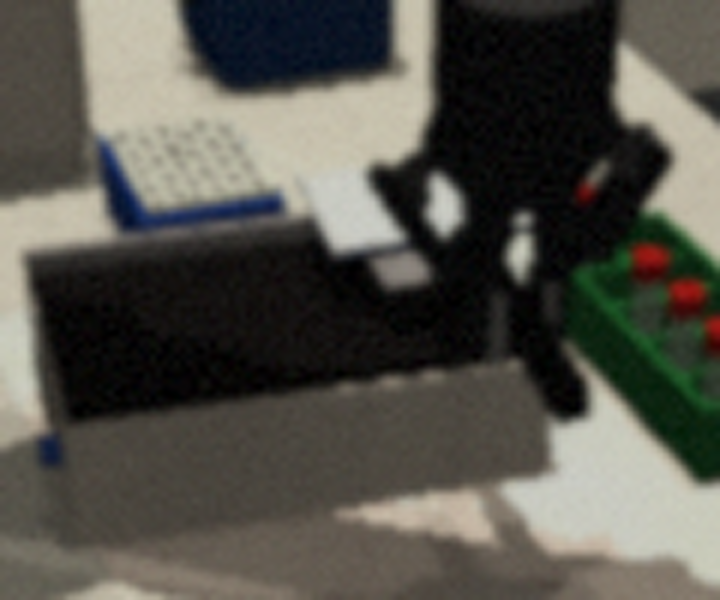

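Tile is on the blade, lifted, with left corners at (305,175) and (345,255). I carry it 115 mm to -x and 15 mm away from the stop.

>>> step_arm(series=[[[0,0,0,-0.005,-0.03,0,1],[0,0,0,-0.01,-0.06,0,1],[0,0,0,-0.01,-0.08,0,1],[0,0,0,-0.01,-0.08,0,1],[0,0,0,-0.01,-0.08,0,1],[0,0,0,-0.01,-0.08,0,1],[0,0,0,-0.01,-0.08,0,1],[0,0,0,-0.01,-0.08,0,1],[0,0,0,-0.01,-0.08,0,1],[0,0,0,-0.01,-0.07,0,1],[0,0,0,-0.005,-0.04,0,1],[0,0,0,0,0,0,1]]])

```text
clock: 18.25
eef_pos: [513.8, -17.9, 121.6]
tool_rot: [3.128, -0.053, 1.512]
force: [-0.5, 0.4, -2.6]
width: 15.3
gripper_force: 59.4
```

```bash
python3 r.py;python3 - <<'E'
from h import *
import cv2
t=ctrl.get_image("side");u=ctrl.get_image("top")
a=cv2.resize(t["img"][105:205,150:270,::-1],(480,400),interpolation=cv2.INTER_CUBIC)
b=cv2.resize(u["img"][135:235,140:220,::-1],(320,400),interpolation=cv2.INTER_CUBIC)
cv2.imwrite("pics/t7.png",np.hstack([a,b]))
E
```

```text
18.25 [513.8 -17.9 121.6] x [0.059 0.997 0.053] z [ 0.017  0.052 -0.999] tip [524.5 179.9 106. ] q [-0.49  0.75  0.81  2.02 -0.89  0.76  0.83] F [-0.47  0.35 -2.62] M [-0.46 -0.03 -0.06]
```

View pics/t7.png

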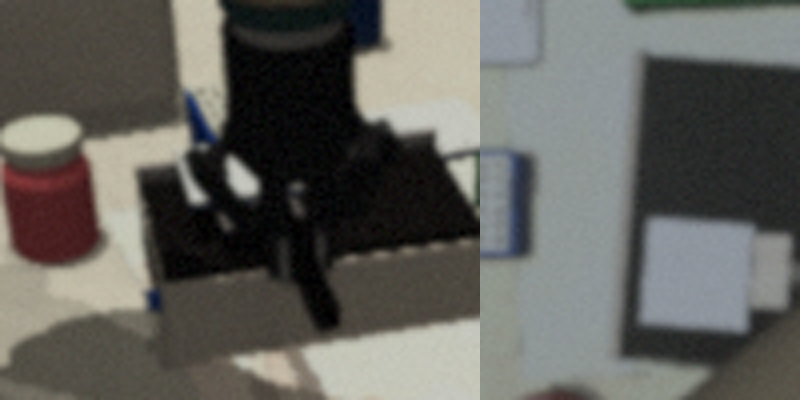

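Top inset: tile sits at local (160–270, 217–332), well on the blade (rows 235–308) and off the stop. Now I compute the flip path.

```bash
cat > fl.py <<'E'
from plan import *
from kin import ik
u=ctrl.get_image("top")
c=onplane(u,(193.8,203.6),115);print("tile c",c.round(0))
a=-.075;d=c[:2]-[568.8,139.8];print("st",(np.cos(a)*d[0]+np.sin(a)*d[1]).round(0),(-np.sin(a)*d[0]+np.cos(a)*d[1]).round(0))
s=state();yaw=1.512;PV=np.array([150.,28,26]);mat=77.
R0=base(yaw)
tc=R0.inv().apply(c-s["eef_pos"]);print("tile in tool",tc.round(1))
ex=np.array([np.sin(yaw),-np.cos(yaw),0]);ez=np.array([0,0,1.])
start=np.array([s["eef_pos"][0],s["eef_pos"][1],mat+7+26]);
st=plan([(start,R0,6)],1)
P0=start+R0.apply(PV);E=P0+ex*(tc[1]+40-28+2);E[2]=mat;print("P0",P0.round(1),"E",E.round(1))
D=np.deg2rad
rolls=[];piv=[]
for k in range(1,7):
    f=k/6;rolls.append(D(-48*f));piv.append(P0*(1-f)+f*(E+ex*-8+ez*9))
for k in range(1,7):
    q=12+33*k/6;rolls.append(D(-48));piv.append(E+q*(-np.cos(D(48))*ex+np.sin(D(48))*ez))
for ph,q in ((54,46),(60,47),(66,48),(72,49),(78,50),(84,51),(90,52)):
    rolls.append(D(-48));piv.append(E+q*(-np.cos(D(ph))*ex+np.sin(D(ph))*ez))
for k in range(1,6): rolls.append(D(-48));piv.append(E+ex*6*k+ez*52)
W=[(np.array(P)-base(yaw,0,r).apply(PV),base(yaw,0,r),1) for P,r in zip(piv,rolls)]
q=s["qpos"]
q,ep,er=ik(start,R0.as_matrix(),q,.02)
for i,(p,R,_) in enumerate(W):
    q,ep,er=ik(p,R.as_matrix(),q,.02)
    if i%3==2: print(i,np.round([ep,er],3),q.round(2).tolist(),p.round(0))
for i in (0,6,12): st=plan(W[i:i+6] if i<12 else W[12:],1,st)
E
python3 fl.py
```

```text
tile c [522. 157. 115.]
st -48.0 14.0
tile in tool [175.   -4.    6.7]
[[[0.003,-0.011,0.0,-0.001,-0.0,0.013,1],[0.003,-0.011,0.0,-0.0,-0.0,0.013,1],[0.004,-0.011,0.0,-0.001,-0.001,0.013,1],[0.003,-0.011,0.0,-0.0,0.0,0.013,1],[0.003,-0.011,0.0,-0.0,0.0,0.013,1],[0.003,-0.011,0.001,-0.0,0.0,0.013,1]]] n 6
P0 [552.2 130.2  84. ] E [562.2 129.6  77. ]
2 [0.004 0.   ] [-0.44, 1.0, 0.86, 1.58, -0.62, 1.34, 0.54] [529. -19. 120.]
5 [0.005 0.   ] [-0.3, 1.24, 0.8, 1.13, -0.51, 1.87, 0.42] [546. -20. 124.]
8 [0. 0.] [-0.31, 1.21, 0.81, 1.17, -0.5, 1.86, 0.43] [535. -19. 136.]
11 [0. 0.] [-0.33, 1.18, 0.81, 1.21, -0.49, 1.85, 0.45] [524. -18. 149.]
14 [0. 0.] [-0.32, 1.18, 0.81, 1.17, -0.49, 1.88, 0.44] [534. -19. 159.]
17 [0.001 0.   ] [-0.3, 1.19, 0.81, 1.1, -0.49, 1.93, 0.42] [549. -20. 166.]
20 [0.001 0.   ] [-0.28, 1.21, 0.81, 1.03, -0.5, 1.97, 0.4] [566. -21. 167.]
23 [0.011 0.   ] [-0.21, 1.2, 0.64, 0.94, -0.42, 1.98, 0.29] [584. -22. 167.]
[[[0.178,-0.0,-0.0,-0.0,0.028,-0.027,1],[0.178,-0.0,-0.0,-0.0,0.028,-0.027,1],[0.178,-0.0,-0.0,-0.0,0.028,-0.027,1],[0.178,-0.0,-0.0,-0.0,0.027,-0.027,1],[0.177,-0.0,-0.0,-0.0,0.027,-0.027,1],[0.178,-0.0,-0.0,-0.0,0.026,-0.028,1]]] n 6
[[[0.0,-0.0,-0.0,-0.0,-0.037,0.001,1],[0.0,-0.0,-0.0,-0.0,-0.036,-0.0,1],[0.0,-0.0,-0.0,-0.0,-0.037,-0.0,1],[0.0,-0.0,-0.0,-0.0,-0.037,-0.0,1],[0.0,-0.0,-0.0,-0.0,-0.036,-0.0,1],[0.0,-0.0,-0.0,-0.0,-0.037,-0.0,1]]] n 6
[[[0.0,-0.0,-0.0,-0.0,-0.005,-0.032,1],[0.0,-0.0,-0.0,-0.0,-0.001,-0.033,1],[0.0,-0.0,-0.0,-0.0,0.002,-0.034,1],[0.0,-0.0,-0.0,-0.0,0.006,-0.034,1],[0.0,-0.0,-0.0,-0.0,0.009,-0.034,1],[0.0,-0.0,-0.0,-0.0,0.014,-0.033,1],[0.0,-0.0,-0.0,-0.0,0.017,-0.032,1],[0.0,-0.0,-0.0,-0.0,0.027,-0.03,1],[0.0,-0.0,-0.0,-0.0,0.027,-0.03,1],[0.0,-0.0,-0.0,-0.0,0.027,-0.029,1],[0.0,-0.0,-0.0,-0.0,0.026,-0.03,1],[0.0,-0.0,-0.0,-0.0,0.027,-0.03,1]]] n 12
```

```bash
sed -i 's/48\*f/42*f/; s/D(-48)/D(-42)/g; s/D(48)/D(42)/g; s/range(1,7):$/range(1,7):/; s/((54,46),/((48,46),(54,46),/' fl.py; python3 fl.py | grep -v "tile\|^st"
```

```text
[[[0.003,-0.011,0.0,-0.001,-0.0,0.013,1],[0.003,-0.011,0.0,-0.0,-0.0,0.013,1],[0.004,-0.011,0.0,-0.001,-0.0,0.013,1],[0.003,-0.011,0.001,-0.0,-0.001,0.013,1],[0.003,-0.011,-0.0,-0.0,0.0,0.013,1],[0.003,-0.011,-0.0,-0.0,0.0,0.012,1]]] n 6
P0 [552.2 130.2  84. ] E [562.2 129.6  77. ]
2 [0.003 0.   ] [-0.46, 0.97, 0.87, 1.64, -0.64, 1.27, 0.56] [528. -19. 119.]
5 [0.004 0.   ] [-0.34, 1.17, 0.82, 1.24, -0.53, 1.74, 0.45] [542. -19. 124.]
8 [0. 0.] [-0.35, 1.15, 0.82, 1.29, -0.52, 1.72, 0.46] [529. -19. 134.]
11 [0. 0.] [-0.36, 1.12, 0.83, 1.33, -0.51, 1.71, 0.47] [517. -18. 145.]
14 [0. 0.] [-0.36, 1.12, 0.83, 1.29, -0.51, 1.75, 0.46] [527. -19. 156.]
17 [0. 0.] [-0.34, 1.12, 0.83, 1.24, -0.51, 1.79, 0.45] [540. -19. 164.]
20 [0.001 0.   ] [-0.32, 1.14, 0.83, 1.17, -0.51, 1.83, 0.43] [556. -20. 167.]
23 [0.001 0.   ] [-0.3, 1.16, 0.82, 1.1, -0.52, 1.87, 0.41] [574. -21. 167.]
[[[0.156,-0.0,-0.0,-0.0,0.025,-0.023,1],[0.155,-0.0,-0.0,-0.0,0.024,-0.024,1],[0.156,-0.0,-0.0,-0.0,0.025,-0.024,1],[0.156,-0.0,-0.0,-0.0,0.023,-0.025,1],[0.155,-0.0,-0.0,-0.0,0.024,-0.024,1],[0.156,-0.0,-0.0,-0.0,0.023,-0.025,1]]] n 6
[[[-0.0,-0.0,-0.0,-0.0,-0.037,0.009,1],[-0.0,-0.0,-0.0,-0.0,-0.037,0.0,1],[-0.0,-0.0,-0.0,-0.0,-0.036,0.0,1],[-0.0,-0.0,-0.0,-0.0,-0.037,0.0,1],[-0.0,-0.0,-0.0,-0.0,-0.037,0.0,1],[-0.0,-0.0,-0.0,-0.0,-0.036,0.0,1]]] n 6
[[[-0.0,-0.0,-0.0,-0.0,-0.005,-0.032,1],[-0.0,-0.0,-0.0,-0.0,0.005,-0.031,1],[-0.0,-0.0,-0.0,-0.0,0.002,-0.033,1],[-0.0,-0.0,-0.0,-0.0,0.005,-0.034,1],[-0.0,-0.0,-0.0,-0.0,0.01,-0.033,1],[-0.0,-0.0,-0.0,-0.0,0.013,-0.033,1],[-0.0,-0.0,-0.0,-0.0,0.017,-0.031,1],[-0.0,-0.0,-0.0,-0.0,0.021,-0.03,1],[-0.0,-0.0,-0.0,-0.0,0.029,-0.027,1],[-0.0,-0.0,-0.0,-0.0,0.03,-0.027,1],[-0.0,-0.0,-0.0,-0.0,0.03,-0.027,1],[-0.0,-0.0,-0.0,-0.0,0.029,-0.026,1],[-0.0,-0.0,-0.0,-0.0,0.03,-0.027,1]]] n 13
```

>>> step_arm(series=[[[0.003,-0.011,0,0,0,0.013,1],[0.003,-0.011,0,0,0,0.013,1],[0.004,-0.011,0,0,0,0.013,1],[0.003,-0.011,0,0,0,0.013,1],[0.003,-0.011,0,0,0,0.013,1],[0.003,-0.011,0,0,0,0.013,1],[0,0,0,0,0,0,1]]])

```text
clock: 19.15
eef_pos: [514.7, -17.1, 109.5]
tool_rot: [-3.14, 0.0, 1.513]
force: [-0.9, 0.7, -2.4]
width: 15.2
gripper_force: 59.4
```

```bash
python3 r.py
python3 - <<'E'
from h import *
u=ctrl.get_image("top");g=u["img"].astype(float)
# white tile blob
m=(g.min(2)>120)[185:225,176:212];r,c=np.nonzero(m);print(m.sum(),c.mean()+176,r.mean()+185,c.min()+176,c.max()+176,r.min()+185,r.max()+185)
print([(r["centre"],round(r["score"],2)) for r in ctrl.recognise(u,"tile")][:3])
E
```

```text
19.15 [514.7 -17.1 109.5] x [ 0.058  0.998 -0.   ] z [-0.001  0.    -1.   ] tip [524.8 179.7  83.5] q [-0.53  0.78  0.83  2.02 -0.88  0.75  0.79] F [-0.88  0.67 -2.42] M [-0.35  0.02 -0.01]
616 195.13636363636363 202.41558441558442 176 211 185 215
[([139.4, 135.1], 0.82), ([192.7, 200.7], 0.81), ([261.8, 173.6], 0.68)]
```

>>> step_arm(series=[[[0.156,0,0,0,0.025,-0.023,1],[0.156,0,0,0,0.024,-0.024,1],[0.156,0,0,0,0.025,-0.024,1],[0.156,0,0,0,0.023,-0.025,1],[0.156,0,0,0,0.024,-0.024,1],[0.156,0,0,0,0.023,-0.025,1],[0,0,0,0,-0.037,0.009,1],[0,0,0,0,-0.037,0,1],[0,0,0,0,-0.036,0,1],[0,0,0,0,-0.037,0,1],[0,0,0,0,-0.037,0,1],[0,0,0,0,-0.036,0,1]]])

```text
clock: 20.45
eef_pos: [515.9, -17.1, 146.3]
tool_rot: [-2.408, -0.001, 1.512]
force: [-0.3, 0.1, -1.8]
width: 15.2
gripper_force: 59.6
```

```bash
python3 r.py
python3 - <<'E'
from plan import *
import cv2
s=state();R=Ro.from_euler("xyz",s["tool_rot"]);P=s["eef_pos"]+R.apply([150,28,26]);print("low edge",P.round(1))
t=ctrl.get_image("side");u=ctrl.get_image("top")
a=cv2.resize(t["img"][105:205,150:270,::-1],(480,400),interpolation=cv2.INTER_CUBIC)
b=cv2.resize(u["img"][135:235,140:220,::-1],(320,400),interpolation=cv2.INTER_CUBIC)
cv2.imwrite("pics/t8.png",np.hstack([a,b]))
g=u["img"].astype(int)
for r in range(180,226,3): print(r,g[r,176:214:2].min(1).tolist())
E
```

```text
20.45 [515.9 -17.1 146.3] x [0.059 0.998 0.001] z [-0.669  0.04  -0.742] tip [509.  180.6 128.1] q [-0.36  1.12  0.82  1.33 -0.5   1.71  0.46] F [-0.26  0.09 -1.78] M [-0.27 -0.9   0.05]
low edge [528.  132.5 108.4]
180 [96, 90, 86, 83, 84, 83, 86, 84, 84, 83, 86, 82, 80, 82, 81, 82, 77, 74, 63]
183 [88, 88, 84, 84, 85, 87, 83, 82, 83, 83, 82, 83, 81, 82, 81, 75, 74, 68, 57]
186 [87, 86, 88, 86, 81, 82, 82, 82, 83, 84, 81, 80, 84, 79, 80, 76, 69, 64, 45]
189 [87, 83, 85, 85, 81, 84, 80, 83, 82, 87, 81, 82, 85, 81, 81, 74, 73, 62, 36]
192 [82, 82, 84, 78, 82, 82, 85, 83, 86, 83, 85, 84, 81, 78, 79, 77, 63, 48, 28]
195 [81, 85, 82, 83, 84, 86, 84, 82, 85, 86, 85, 80, 81, 79, 74, 73, 62, 45, 23]
198 [75, 83, 86, 84, 83, 82, 84, 81, 85, 81, 83, 82, 75, 79, 69, 63, 65, 44, 24]
201 [67, 62, 72, 82, 84, 85, 82, 83, 86, 84, 83, 84, 78, 74, 65, 71, 69, 42, 35]
204 [78, 70, 68, 77, 84, 83, 82, 81, 82, 85, 79, 82, 72, 63, 67, 68, 61, 50, 48]
207 [74, 76, 74, 66, 76, 81, 83, 81, 84, 81, 75, 61, 54, 50, 44, 45, 50, 41, 43]
210 [59, 70, 71, 73, 64, 76, 82, 83, 77, 70, 58, 49, 51, 47, 49, 42, 46, 46, 48]
213 [42, 60, 70, 71, 67, 60, 75, 74, 65, 53, 49, 44, 45, 50, 46, 46, 44, 48, 50]
216 [51, 49, 65, 64, 76, 60, 57, 50, 33, 27, 28, 22, 25, 32, 29, 30, 32, 34, 37]
219 [38, 40, 58, 69, 75, 67, 40, 25, 24, 26, 27, 25, 29, 29, 21, 25, 23, 29, 20]
222 [40, 36, 53, 71, 75, 76, 56, 29, 29, 25, 25, 28, 25, 27, 23, 30, 23, 25, 25]
225 [42, 37, 52, 71, 73, 77, 71, 56, 47, 43, 44, 41, 37, 35, 36, 30, 32, 27, 34]
```

View pics/t8.png

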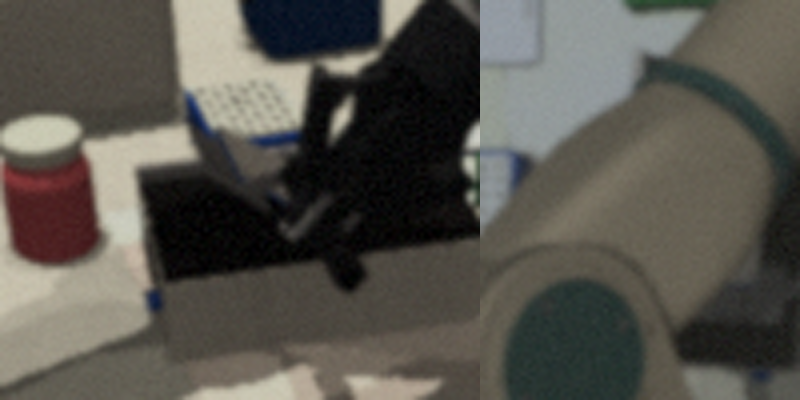

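Side inset: tilted blade from (190,130) to (290,235), with a blue strip along its upper side. I check that strip against the projected geometry.

Run:
```python
from plan import *
s=state();R=Ro.from_euler("xyz",s["tool_rot"]);p=s["eef_pos"]
t=ctrl.get_image("side")
def loc(L): return ((proj(t,p+R.apply(np.array(L,float)))-[150,105])*4).round(0).tolist()
print("blade tip low,tip high,root high,root low",loc([[197,28,26],[197,-28,26],[107,-28,26],[107,28,26]]))
for s0 in (0,45): 
  # tile: along tool y: edge E at y=28+s0 -> other at 28+s0-80 ; tool x 113..193
  print(s0,"tile far low, far high, near high, near low (under)",loc([[193,28+s0,24],[193,s0-52,24],[113,s0-52,24],[113,28+s0,24]]))
  print("  top face",loc([[193,28+s0,14],[193,s0-52,14],[113,s0-52,14],[113,28+s0,14]]))
print("tip box corner area",0)
g=t["img"].astype(int)
for r in range(126,152,2): print(r, ["%d,%d,%d"%tuple(v) for v in g[r,194:224:3]])
```

```text
blade tip low,tip high,root high,root low [[240.0, 154.0], [180.0, 116.0], [204.0, 172.0], [267.0, 211.0]]
0 tile far low, far high, near high, near low (under) [[243.0, 154.0], [156.0, 99.0], [176.0, 149.0], [267.0, 205.0]]
  top face [[251.0, 144.0], [165.0, 88.0], [185.0, 137.0], [276.0, 195.0]]
45 tile far low, far high, near high, near low (under) [[288.0, 183.0], [206.0, 131.0], [228.0, 181.0], [315.0, 235.0]]
  top face [[296.0, 174.0], [214.0, 120.0], [237.0, 170.0], [323.0, 225.0]]
tip box corner area 0
126 ['97,91,82', '189,187,170', '193,190,170', '183,179,161', '171,164,149', '181,179,159', '169,168,149', '183,180,162', '173,174,156', '198,192,174']
128 ['96,93,82', '107,114,127', '166,165,146', '171,168,151', '182,181,163', '181,179,160', '175,173,154', '163,160,142', '171,169,152', '190,187,172']
130 ['99,96,86', '43,59,98', '170,170,153', '184,183,165', '182,179,159', '143,139,126', '160,157,141', '179,175,156', '174,174,157', '186,185,165']
132 ['82,78,69', '35,46,66', '135,141,140', '179,176,158', '170,167,150', '165,164,146', '186,185,166', '183,181,165', '182,179,1
[... 524 characters left out ...]
9', '98,93,81', '77,79,85', '33,46,86', '22,39,76', '35,44,72']
142 ['198,191,171', '179,174,154', '55,55,48', '52,50,47', '48,50,58', '89,81,73', '93,85,78', '74,70,71', '97,93,95', '82,81,79']
144 ['180,174,155', '157,151,137', '68,66,60', '44,41,40', '43,43,46', '86,82,74', '94,88,78', '88,80,72', '87,83,76', '56,51,48']
146 ['81,78,72', '70,66,61', '54,51,48', '42,39,36', '47,46,46', '71,69,70', '90,82,75', '92,86,76', '94,87,80', '43,35,35']
148 ['44,42,41', '43,40,39', '40,38,35', '45,42,41', '43,40,40', '44,43,52', '76,71,65', '71,66,61', '59,54,53', '15,12,14']
150 ['21,20,18', '22,20,19', '16,17,15', '23,21,19', '43,41,40', '38,35,38', '59,55,53', '45,44,41', '45,42,39', '23,22,22']
```

The projection matches: the tile lies flush on the blade with its low edge on the mat (s ≈ 45 mm), as planned. Push over.

>>> step_arm(series=[[[0,0,0,0,-0.005,-0.032,1],[0,0,0,0,0.005,-0.031,1],[0,0,0,0,0.002,-0.033,1],[0,0,0,0,0.005,-0.034,1],[0,0,0,0,0.01,-0.033,1],[0,0,0,0,0.013,-0.033,1],[0,0,0,0,0.017,-0.031,1],[0,0,0,0,0.021,-0.03,1],[0,0,0,0,0.029,-0.027,1],[0,0,0,0,0.03,-0.027,1],[0,0,0,0,0.03,-0.027,1],[0,0,0,0,0.03,-0.027,1]]])

```text
clock: 21.8
eef_pos: [574.1, -21.1, 166.6]
tool_rot: [-2.406, -0.0, 1.512]
force: [0.1, 0.1, -1.8]
width: 14.8
gripper_force: 59.7
```

```bash
python3 r.py
python3 - <<'E'
from plan import *
import cv2
s=state();R=Ro.from_euler("xyz",s["tool_rot"]);P=s["eef_pos"]+R.apply([150,28,26]);print("low edge",P.round(1))
for n in ("side","top"):
    t=ctrl.get_image(n);h=cv2.cvtColor(t["img"],cv2.COLOR_RGB2HSV)
    m=cv2.inRange(h,(95,90,40),(130,255,255))
    k,l,st,c=cv2.connectedComponentsWithStats(m)
    print(n,[(st[i].tolist(),c[i].round(0).tolist()) for i in range(1,k) if st[i,4]>25])
    print([(r["centre"],round(r["score"],2)) for r in ctrl.recognise(t,"tile")][:3])
E
```

```text
21.8 [574.1 -21.1 166.6] x [0.059 0.998 0.   ] z [-0.67   0.04  -0.741] tip [567.3 176.7 148.3] q [-0.3   1.16  0.81  1.09 -0.52  1.87  0.4 ] F [ 0.12  0.14 -1.81] M [-0.17 -1.   -0.03]
low edge [586.2 128.5 128.6]
side [([209, 85, 36, 16, 332], [225.0, 92.0]), ([197, 129, 27, 14, 90], [206.0, 138.0]), ([225, 140, 20, 20, 229], [236.0, 149.0]), ([473, 238, 26, 23, 409], [485.0, 249.0]), ([466, 310, 46, 74, 1612], [492.0, 352.0])]
[([235.5, 148.2], 0.69), ([263.8, 205.5], 0.65)]
top [([26, 122, 38, 41, 1067], [46.0, 142.0]), ([457, 130, 20, 12, 103], [469.0, 135.0]), ([501, 154, 11, 9, 82], [507.0, 158.0])]
[([140.2, 135.6], 0.74), ([258.4, 173.8], 0.61)]
```

Run:
```python
from plan import *
import cv2
t=ctrl.get_image("side");h=cv2.cvtColor(t["img"],cv2.COLOR_RGB2HSV)
m=cv2.inRange(h,(95,90,40),(130,255,255))[136:166,215:255]
for r in m[::2]: print("".join("#" if v else "." for v in r))
L=[[-40,-40,0],[40,-40,0],[40,40,0],[-40,40,0]]
for cx in (595,605,615): print("flat",cx,(proj(t,T([cx,153,87,-.07],L))-[215,136]).round(0).tolist())
yz=[[575,113,77],[575,193,77],[580,193,157],[580,113,157]]
print("upright",(proj(t,yz)-[215,136]).round(0).tolist())
```

```text
........................................
......##................................
########................................
........................................
.....................#########..........
............##################..........
...........##################...........
.............################...........
...............##############...........
................###################.....
.................##################.....
..................########..............
........................................
........................................
........................................
flat 595 [[8.0, 22.0], [35.0, 18.0], [28.0, 6.0], [3.0, 10.0]]
flat 605 [[12.0, 22.0], [38.0, 18.0], [31.0, 6.0], [6.0, 9.0]]
flat 615 [[15.0, 21.0], [41.0, 17.0], [34.0, 5.0], [9.0, 9.0]]
upright [[16.0, 24.0], [8.0, 12.0], [9.0, -12.0], [17.0, -1.0]]
```

Mask matches a flat tile, blue side up, centred near x = 612, y = 153 and fully on the mat. Blade goes up and back to the stand.

Run:
```python
from plan import *
s=state();R=Ro.from_euler("xyz",s["tool_rot"])
a=plan([((565,-25,220),R,3),((530,-100,220),base(1.51),6)],1,dig=2);print(a[0])
b=plan([((455.5,-280,150),base(1.506),6)],1,a,dig=2);print(b[0],b[1].as_euler("xyz"))
```

```text
[[[-0.0,0.0,-0.0,-0.01,-0.09,-0.08,1],[0.0,0.0,0.0,-0.01,-0.1,-0.07,1],[0.0,0.0,0.0,-0.01,-0.09,-0.08,1],[-0.16,0.0,0.0,-0.09,-0.03,0.02,1],[-0.15,0.0,0.0,-0.08,-0.02,0.02,1],[-0.16,0.0,0.0,-0.09,-0.03,0.02,1],[-0.15,0.0,0.0,-0.08,-0.04,0.01,1],[-0.16,-0.0,0.0,-0.09,-0.03,0.01,1],[-0.16,-0.0,0.0,-0.08,-0.03,0.01,1]]] n 9
[530.36983012 -99.65577447 219.46280282]
[[[0.0,-0.0,0.0,-0.2,-0.07,0.08,1],[0.0,-0.0,0.0,-0.21,-0.07,0.07,1],[0.0,-0.0,0.0,-0.2,-0.07,0.08,1],[0.0,-0.0,0.01,-0.21,-0.08,0.08,1],[0.0,-0.0,-0.0,-0.21,-0.07,0.07,1],[0.0,-0.0,-0.0,-0.2,-0.07,0.08,1]]] n 6
[ 454.80278552 -279.83647585  150.27492309] [ 3.13945524e+00 -2.82651730e-04  1.50407000e+00]
```

>>> step_arm(series=[[[0,0,0,-0.01,-0.09,-0.08,1],[0,0,0,-0.01,-0.1,-0.07,1],[0,0,0,-0.01,-0.09,-0.08,1],[-0.16,0,0,-0.09,-0.03,0.02,1],[-0.15,0,0,-0.08,-0.02,0.02,1],[-0.16,0,0,-0.09,-0.03,0.02,1],[-0.15,0,0,-0.08,-0.04,0.01,1],[-0.16,0,0,-0.09,-0.03,0.01,1],[-0.16,0,0,-0.08,-0.03,0.01,1]]])

```text
clock: 22.95
eef_pos: [530.2, -100.5, 221.8]
tool_rot: [3.132, -0.001, 1.512]
force: [0.7, 1.1, -1.6]
width: 14.8
gripper_force: 59.6
```

>>> step_arm(series=[[[0,0,0,-0.2,-0.07,0.08,1],[0,0,0,-0.21,-0.07,0.07,1],[0,0,0,-0.2,-0.07,0.08,1],[0,0,0,-0.21,-0.08,0.08,1],[0,0,0,-0.21,-0.07,0.07,1],[0,0,0,-0.2,-0.07,0.08,1],[0,0,0,0,0,0,1],[0,0,0,0,0,0,1]]])

```text
clock: 23.75
eef_pos: [455.1, -280.5, 151.5]
tool_rot: [3.138, -0.001, 1.51]
force: [0.1, 0.1, -0.8]
width: 14.7
gripper_force: 59.7
```

```bash
python3 r.py
python3 - <<'E'
from plan import *
a=plan([((455.5,-280,75),base(1.506),5)],1);b=plan([((455.5,-280,45),base(1.506),6)],1,a)
w=ctrl.get_image("wrist");g=w["img"].astype(float).mean(2)
# handle centre & front end in picture vs w2 (cols ~ 256, front row ~117; crop scale 2.5 offset 100)
g2=np.load("w2.npz")["img"].astype(float).mean(2)
for n,G in (("now",g),("w2",g2)):
    d=np.gradient(G[:,245:265].mean(1));print(n,"front row",108+np.abs(d[108:126]).argmax(),"dark cols row150",np.nonzero(G[150,225:290]<70)[0][[0,-1]]+225, "root row",40+np.abs(np.gradient(G[:,215:235].mean(1)))[40:62].argmax())
E
```

```text
23.75 [ 455.1 -280.5  151.5] x [0.061 0.998 0.001] z [ 0.004  0.001 -1.   ] tip [465.8 -83.8 125.8] q [ 0.01  0.71  0.79  1.94 -0.71  0.8   1.14] F [ 0.1   0.06 -0.8 ] M [-0.05 -0.03 -0.  ]
[[[0.001,-0.0,0.001,0.001,0.0,0.102,1],[0.001,-0.001,0.001,0.0,0.0,0.102,1],[0.001,-0.0,0.001,0.001,0.001,0.102,1],[0.001,-0.0,0.001,0.0,0.0,0.102,1],[0.001,-0.001,0.001,0.001,0.0,0.102,1]]] n 5
[[[-0.0,0.0,0.0,0.0,0.0,0.033,1],[-0.0,0.0,0.0,0.0,0.0,0.034,1],[-0.0,0.0,0.0,0.0,0.0,0.033,1],[-0.0,0.0,0.0,0.0,0.0,0.033,1],[-0.0,0.0,0.0,0.0,0.0,0.034,1],[-0.0,0.0,0.0,0.0,0.001,0.033,1]]] n 6
now front row 117 dark cols row150 [233 286] root row 51
w2 front row 117 dark cols row150 [236 274] root row 52
```

Grip unchanged. Lower onto the forks.

>>> step_arm(series=[[[0.001,0,0.001,0.001,0,0.1,1],[0.001,0,0.001,0,0,0.1,1],[0.001,0,0.001,0,0,0.1,1],[0.001,0,0.001,0,0,0.1,1],[0.001,0,0.001,0.001,0,0.1,1],[0,0,0,0,0,0.035,1],[0,0,0,0,0,0.035,1],[0,0,0,0,0,0.035,1],[0,0,0,0,0,0.035,1],[0,0,0,0,0,0.03,1],[0,0,0,0,0,0.025,1],[0,0,0,0,0,0,1]]])

```text
clock: 25.0
eef_pos: [455.4, -279.5, 45.7]
tool_rot: [-3.14, -0.001, 1.508]
force: [-0.7, 0.0, -1.8]
width: 14.5
gripper_force: 59.6
```

```bash
python3 r.py
```

```text
25.0 [ 455.4 -279.5   45.7] x [0.063 0.998 0.001] z [-0.002  0.001 -1.   ] tip [466.4 -82.8  19.8] q [ 0.11  0.85  0.62  1.99 -0.89  0.6   1.28] F [-0.74  0.03 -1.76] M [-0.06 -0.03 -0.03]
```

Lower 1 mm more, open, then back straight up.

>>> step_arm(series=[[[0,0,0,0,0,0.007,1],[0,0,0,0,0,0,1],[0,0,0,0,0,0,0.7],[0,0,0,0,0,0,0.4],[0,0,0,0,0,0,0],[0,0,0,0,0,0,0],[0,0,0,0,0,0,0],[0,0,0,0,0,0,0],[0,0,0,0,0,0,0]]])

```text
clock: 25.9
eef_pos: [455.5, -279.7, 45.0]
tool_rot: [-3.14, -0.0, 1.508]
force: [-0.5, 0.0, 0.3]
width: 85.4
gripper_force: 0.0
```

>>> step_arm(series=[[[0,0,0,0,0,-0.05,0],[0,0,0,0,0,-0.1,0],[0,0,0,0,0,-0.2,0],[0,0,0,0,0,-0.25,0],[0,0,0,0,0,-0.25,0],[0,0,0,0,0,-0.15,0],[0,0,0,0,0,0,0],[0,0,0,0,0,0,0]]])

```text
clock: 26.7
eef_pos: [455.9, -279.5, 195.9]
tool_rot: [-3.142, -0.0, 1.508]
force: [0.3, 0.2, -1.3]
width: 85.4
gripper_force: 0.0
```

```bash
python3 r.py
python3 - <<'E'
from plan import *
import cv2
w=ctrl.get_image("wrist");cv2.imwrite("pics/w9.png",w["img"][:,:,::-1]);g=w["img"].astype(int).max(2)
u=np.array([.063,.998]);o=np.array([456.5,-259.5])
for x in (-95,50): print(x,"expect",fish(w,[[*(o+u*x),72]]).round(0).tolist())
cx=fish(w,[[*(o-u*20),72]])[0].round().astype(int)
r=cx[1];print("row",r,"dark cols",(np.nonzero(g[r,cx[0]-30:cx[0]+30]<60)[0]+cx[0]-30)[[0,-1]])
col=g[:,cx[0]-2:cx[0]+3].mean(1);dk=np.nonzero(col[60:330]<60)[0]+60;print("dark rows",dk.min(),dk.max(), "n",len(dk))
r2=int(fish(w,[[*(o+u*15),72]])[0,1]);print("row",r2,(np.nonzero(g[r2,cx[0]-30:cx[0]+30]<60)[0]+cx[0]-30)[[0,-1]])
print("spat",[(r["centre"],round(r["score"],2)) for r in ctrl.recognise(w,"spatula")][:1])
t=ctrl.get_image("top");h=cv2.cvtColor(t["img"],cv2.COLOR_RGB2HSV)
m=cv2.inRange(h,(95,90,40),(130,255,255));k,l,st,c=cv2.connectedComponentsWithStats(m)
for i in range(1,k):
    if st[i,4]>100: print(st[i].tolist(),onplane(t,c[i],87).round(0))
E
```

```text
26.7 [ 455.9 -279.5  195.9] x [0.062 0.998 0.   ] z [ 0.  0. -1.] tip [466.9 -82.8 169.9] q [-0.04  0.66  0.86  1.89 -0.64  0.89  1.08] F [ 0.34  0.21 -1.35] M [ 0.   -0.02  0.05]
-95 expect [[256.0, 252.0]]
50 expect [[256.0, 107.0]]
row 182 dark cols [226 263]
dark rows 106 249 n 144
row 145 [241 264]
spat [([254.8, 63.1], 0.88)]
[26, 122, 38, 41, 1063] [720. 621.  87.]
[184, 157, 29, 29, 771] [623. 147.  87.]
```

Spatula is home (handle rows 106–249, expected 107–252). The tile is blue side up at (623,147) on the mat. Handing in.

```bash
python3 -c "
from cell import ctrl
print(ctrl.finish_job())"
```

```text
the job is handed in; nothing more can be done
None
```

The job is handed in at about 27 s of the 72 s limit: in the last camera check the tile was blue side up on the mat and the released spatula was at its home position on the stand; no verdict came back.

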